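# Load the indexing dial of a bench press

### The job

Get the bench press ready for a run: first wind its handwheel all the way up (counter-clockwise from above) to the stop, then stand every brass blank from the bench upright in the dial, one in each nest, always in the nest at the open front of the clear guard, and after every blank, the last one too, index the dial one click clockwise seen from above, so that the blanks sit in neighbouring nests and an empty nest is left at the front. Then wind the handwheel down (clockwise) two full turns from the top stop and let go. Do not disturb the bottle, tray, wrench and tin on the bench.

Things in the scene. Friction and masses are not known exactly. Their poses are not given: they have to be found in the camera images.
- press: White bench press, fixed. Origin at bench level on its dial's vertical axis; x points from its open front (robot side) to the back, y to the column's side. Base drum 250 mm diameter. Column 60 x 75 mm, 210 mm high, at x = 53, y = 225 mm; its head (54 mm wide in x, z = 168 to 216 mm) reaches over the dial at x = 53, y = 65 to 235 mm.
- guard (a point): Point on the dial axis, on top of the clear flat guard over the dial (z = 122 to 126 mm). The guard is three 115 mm squares, each with a corner on the axis; open is only the quarter within 45 degrees either side of the front, with nothing above it. Three 10 mm rods carry it, 154 mm from the axis, at the back and both sides.
- dial_axis (a point): Point on the vertical axis of the dial, at the height of the dial's top face (z = 50 mm); same axes as the press.
- dial (a joint): Angle of the round steel dial (290 mm diameter, top face at z = 50 mm), rad, growing clockwise from above. Six detents a turn, at whole multiples of pi/3: let go, a spring draws it into the nearest one and holds it (up to 0.4 N m, about 3 N at a post); turns either way. Starts empty, at 0. In its middle a hub of 30 mm radius, 22 mm high.
- post_from (a point): Fixed point 125 mm from the dial axis, 30 degrees from the front on the side away from the column, z = 112 mm. In a detent the top of one of the dial's six posts is here: upright steel posts to turn it by, fixed midway between nests, 16 mm diameter, 62 mm tall. Carry this post 60 degrees round the front to post_to to index one step clockwise.
- post_to (a point): As post_from, but 30 degrees from the front on the column's side: where the post comes to rest after one step.
- station0 (a point): Fixed point at dial-top height (z = 50 mm), 105 mm from the dial axis: the front (loading) station, in the middle of the guard's open quarter. Nests: hexagonal walls 14 mm high, 5 mm thick, 58 mm across flats inside. A nest centre stands here whenever the dial is in a detent; the nest floor is at this height.
- station1 (a point): Fixed point at dial-top height (z = 50 mm), 105 mm from the dial axis: one step clockwise from the front (seen from above), on the column's side, under the guard. A nest centre stands here whenever the dial is in a detent; the nest floor is at this height.
- station2 (a point): Fixed point at dial-top height (z = 50 mm), 105 mm from the dial axis: two steps clockwise, straight below the ram. A nest centre stands here whenever the dial is in a detent; the nest floor is at this height.
- station3 (a point): Fixed point at dial-top height (z = 50 mm), 105 mm from the dial axis: three steps clockwise, at the back. A nest centre stands here whenever the dial is in a detent; the nest floor is at this height.
- station4 (a point): Fixed point at dial-top height (z = 50 mm), 105 mm from the dial axis: four steps clockwise, at the back on the side away from the column. A nest centre stands here whenever the dial is in a detent; the nest floor is at this height.
- press_wheel (a joint): Angle of the handwheel on the press head, rad; 0 = ram fully up at the hard stop, growing clockwise from above, which lowers the ram 12 mm a turn; lower stop at 15.1. Stays where left (friction 0.06 N m, 1.5 N at the crank). Starts between 5 and 11. The ram's 30 mm foot is 145 mm above the bench when up, 121 mm after two turns (12.57), just clear of a blank.
- wheel_axis (a point): Point on the vertical axis of the handwheel, above station2. The wheel is 104 mm in diameter; its top is 240 mm above the bench.
- crank_grip (a point): Point on the upright black crank handle of the wheel, 42 mm from the wheel axis, 18 mm below the handle's top and 34 mm above its foot. The handle is a grip of 18 mm diameter, 52 mm tall, that spins freely on its pin, top at z = 292 mm; it can be gripped from above and carried round in circles without turning the gripper.
- pump_bottle: Green glass pump bottle, 68 mm diameter, 184 mm tall; origin at the centre of its underside. Leave alone.
- parts_tray: Open grey plastic tray 110 x 150 x 40 mm; origin under its centre. Leave alone.
- wrench: Steel wrench lying on the bench; leave alone.
- tin: Closed can, 72 mm diameter, 90 mm tall; origin at the centre of its underside. Leave alone.
- blank1: Turned brass blank: a round foot 48 mm diameter, 34 mm high, with a round neck 24 mm diameter on top, 62 mm tall in all, about 0.25 kg; origin at the centre of its underside, z along its axis. Starts upright on the black mat beside the press. Two to four blanks are there; an absent one reads None.
- blank2: Turned brass blank: a round foot 48 mm diameter, 34 mm high, with a round neck 24 mm diameter on top, 62 mm tall in all, about 0.25 kg; origin at the centre of its underside, z along its axis. Starts upright on the black mat beside the press. Two to four blanks are there; an absent one reads None.
- blank3: Turned brass blank: a round foot 48 mm diameter, 34 mm high, with a round neck 24 mm diameter on top, 62 mm tall in all, about 0.25 kg; origin at the centre of its underside, z along its axis. Starts upright on the black mat beside the press. Two to four blanks are there; an absent one reads None.
- blank4: Turned brass blank: a round foot 48 mm diameter, 34 mm high, with a round neck 24 mm diameter on top, 62 mm tall in all, about 0.25 kg; origin at the centre of its underside, z along its axis. Starts upright on the black mat beside the press. Two to four blanks are there; an absent one reads None.
Not all that is in view belongs to the job. What is shaped like the blank1 but pink or red is not meant. What is shaped like the blank2 but red is not meant.

How it is judged:
On the way, in this order (a step that is already met when the one before it is completed fails the run):
1. the handwheel is wound fully up (value of joint press_wheel below 0.3 rad), for 0.2 s.
2. every blank stands in a nest of the dial, the ram still up (horizontal distance between blank1 and dial_axis between 0.093 and 0.117 m and height (world z) of blank1 between 0.044 and 0.055 m and angle between each of blank1, blank2, blank3, blank4's own z axis and vertical below 0.12 rad and horizontal distance between blank2 and dial_axis between 0.093 and 0.117 m and height (world z) of blank2 between 0.044 and 0.055 m and horizontal distance between blank3 and dial_axis between 0.093 and 0.117 m and height (world z) of blank3 between 0.044 and 0.055 m and horizontal distance between blank4 and dial_axis between 0.093 and 0.117 m and height (world z) of blank4 between 0.044 and 0.055 m and value of joint press_wheel below 0.8 rad), for 0.2 s.
3. the dial is indexed on: front nest empty, blanks in neighbouring nests from the first station clockwise on, the ram still up (all of step 2 and (horizontal distance between blank1 and station1 below 0.013 m or horizontal distance between blank1 and station2 below 0.013 m or horizontal distance between blank1 and station3 below 0.013 m or horizontal distance between blank1 and station4 below 0.013 m) and (horizontal distance between blank2 and station1 below 0.013 m or horizontal distance between blank2 and station2 below 0.013 m or horizontal distance between blank2 and station3 below 0.013 m or horizontal distance between blank2 and station4 below 0.013 m) and (horizontal distance between blank3 and station1 below 0.013 m or horizontal distance between blank3 and station2 below 0.013 m or horizontal distance between blank3 and station3 below 0.013 m or horizontal distance between blank3 and station4 below 0.013 m) and (horizontal distance between blank4 and station1 below 0.013 m or horizontal distance between blank4 and station2 below 0.013 m or horizontal distance between blank4 and station3 below 0.013 m or horizontal distance between blank4 and station4 below 0.013 m) and horizontal distance between any of blank1, blank2, blank3, blank4 and station1 below 0.013 m and horizontal distance between any of blank1, blank2, blank3, blank4 and station2 below 0.013 m and (not (horizontal distance between any of blank1, blank2, blank3, blank4 and station4 below 0.013 m) or horizontal distance between any of blank1, blank2, blank3, blank4 and station3 below 0.013 m)), for 0.2 s.
At the end, for the whole second after the job is handed in: Every blank stands upright in a nest (within 13 mm of a station point, 7 degrees of upright), filling stations 1, 2 and on clockwise without a gap; front nest empty, dial resting in a detent; handwheel two turns (12.57 rad) down from the top stop, within 0.4 rad (horizontal distance between blank1 and dial_axis between 0.093 and 0.117 m and height (world z) of blank1 between 0.044 and 0.055 m and angle between each of blank1, blank2, blank3, blank4's own z axis and vertical below 0.12 rad and horizontal distance between blank2 and dial_axis between 0.093 and 0.117 m and height (world z) of blank2 between 0.044 and 0.055 m and horizontal distance between blank3 and dial_axis between 0.093 and 0.117 m and height (world z) of blank3 between 0.044 and 0.055 m and horizontal distance between blank4 and dial_axis between 0.093 and 0.117 m and height (world z) of blank4 between 0.044 and 0.055 m and (horizontal distance between blank1 and station1 below 0.013 m or horizontal distance between blank1 and station2 below 0.013 m or horizontal distance between blank1 and station3 below 0.013 m or horizontal distance between blank1 and station4 below 0.013 m) and (horizontal distance between blank2 and station1 below 0.013 m or horizontal distance between blank2 and station2 below 0.013 m or horizontal distance between blank2 and station3 below 0.013 m or horizontal distance between blank2 and station4 below 0.013 m) and (horizontal distance between blank3 and station1 below 0.013 m or horizontal distance between blank3 and station2 below 0.013 m or horizontal distance between blank3 and station3 below 0.013 m or horizontal distance between blank3 and station4 below 0.013 m) and (horizontal distance between blank4 and station1 below 0.013 m or horizontal distance between blank4 and station2 below 0.013 m or horizontal distance between blank4 and station3 below 0.013 m or horizontal distance between blank4 and station4 below 0.013 m) and horizontal distance between any of blank1, blank2, blank3, blank4 and station1 below 0.013 m and horizontal distance between any of blank1, blank2, blank3, blank4 and station2 below 0.013 m and (not (horizontal distance between any of blank1, blank2, blank3, blank4 and station4 below 0.013 m) or horizontal distance between any of blank1, blank2, blank3, blank4 and station3 below 0.013 m) and value of joint press_wheel between 12.1664 and 12.9664 rad); the robot touches nothing.
It fails at once if a bystander (bottle, tray, wrench, tin) is moved by more than 30 mm (distance of any of pump_bottle, parts_tray, wrench, tin from where it was at the start of the episode above 0.03 m).
Of blank1, blank2, blank3, blank4 only 2 to 4 are there at a start; the rules pass over those that are not, and their reading is None.
At some moment in a run one of blank1, blank2, blank3, blank4 may be knocked a few centimetres aside while the robot is not near it.
It also fails if it takes over 210 s, if anything falls off the work surface, if the arm or the gripper's body presses on something with over 40 N, if the wrist force passes 120 N, or if a joint passes its speed limit or range.

### The arm

A 7-joint arm with a two-finger parallel gripper is mounted at the origin on the work surface. World frame = base frame: x ahead of the robot, y to its left, z up, the work surface at z = 0. Lengths are in m, angles in rad, forces in N, time in s.
With the tool pointing down it reaches from about 0.425 to 0.925 m from the base axis. Payload 6.8 kg.
Tool frame: the origin (TCP) lies midway between the tips of the shut fingers; the grasp point (between the pads) lies 19 mm behind it (bot.hold_point_z is the distance from the TCP to the grasp point, in m); z points along the fingers, y is the line along which they close (so a half turn about z gives the same grasp; the last joint's range is limited). The gripper opens to 85 mm and grips with 20 to 120 N. Pads are 22 mm wide; open, the fingers measure 114 mm over their backs; the gripper's body (76 mm by 85 mm) begins 54 mm behind the grasp point. The pads swing forward as they close: fully open they stand 13 mm farther back than shut.
Start: joints at [1.125, 0.477, 0.022, 1.555, -0.011, 1.109, -0.083], TCP at [0.224, -0.637, 0.231] pointing down, gripper open.
Joint ranges: [-2.96, 2.96], [-0.34, 2.1], [-1.41, 1.46], [0.24, 2.44], [-1.37, 4.51], [0.17, 1.92], [-2.96, 2.96]. Speed limits (rad/s): [2.39, 2.39, 3.14, 3.14, 3.14, 3.14, 3.14].

### API

Orientations are given as a unit quaternion [w, x, y, z].
In Python, from station import bot gives the robot as it stands. The module is installed in compiled form; this text tells all that it offers.
- The arm moves only by the tool step_arm, never from a script. Its argument "increments" is a list that holds one entry, the list of rows, each a list of 7 numbers: the opening, from -1 (shut) to 1 (fully open), then the shift along the tool's x, y, z in mm, then the turn, a rotation vector about the tool's x, y, z in degrees. In form: [[[grip, x, y, z, ax, ay, az], ...]]. A call has 1 to 10 rows; each row is the pose to reach, as a shift and turn from the pose commanded when the call began, along the tool's axes at that moment; what a row does not reach only later rows make up. A row lasts 1/12 s, in which the tool goes at most 41.7 mm and 7.16 degrees, less where a joint would pass 70% of its speed; a pose out of reach is approached as far as the arm can. A call with a gripper value outside its range is refused whole. The fingers move at their own pace and stop on an object; "force" is the grip in N (left out, the last holds). Time passes only in rows, so rows that repeat a pose let the fingers close. It gives the time, the measured TCP pose, the force, the opening and the grip force at its end, in the units of the state.
- bot.get_obs(): the state, without advancing time (a new reading comes with each control period).
- bot.read_camera(name): name is "scene" or "top" or "wrist"; returns a dict with "image" (400x640x3 uint8, red, green, blue), "camera_matrix" (3x3 intrinsics, pixels), "R" (3x3) and "t" (3): a world point X has camera coordinates R X + t. Camera axes: x right, y down, z forward; pixel columns grow to the right and rows downward; lengths in m; the calibration is good to about 2 mm. A picture is of the moment at which its call begins. There is no depth.
- bot.hand_in(): hands the job in; it is judged then, once.
The state is a dict: "t": time; "q": joint angles; "joint_vel": joint speeds; "joint_torque": joint torques, N m; "eef_pos": TCP position; "tool_rot": TCP orientation; "contact_force": force on the tool from outside, world axes, zero at the start; "torque": the same for the moment, N m; "gripper_width": opening from 0.0 (shut) to 1.0 (fully open); "grasp_force": force on a finger pad.
Only numpy, scipy, OpenCV 4.12 (cv2) and the standard library are available. Lean on these libraries where they do the work, as an engineer would, in place of code of your own. Each camera call takes 0.05 s, during which the arm holds its last target. There are 200 camera calls.

## Working session

There is one attempt and no reset: what is moved stays moved. The work goes in short steps, Python scripts to look and compute and a tool call to move; the robot and the scene stay as the last step left them, time stands still between calls to the robot, and variables do not carry over. Pictures are saved under pics/ and viewed, at most 14 in all, crops included, and the job is handed in when it is done.

Besides the shell and the picture viewer there is one more tool, called after "Emit:" by a JSON object that holds its "name" and its "arguments". step_arm: Moves the arm, as the interface text tells. Its arguments: {"type":"object","properties":{"increments":{"type":"array"},"force":{"type":"number"}},"required":["increments"]}

```bash
mkdir -p pics; cat > h.py <<'E'
import numpy as np, cv2
from station import bot
def cam(n,save=None):
    c=bot.read_camera(n); c={k:np.array(v) for k,v in c.items() if k in("image","camera_matrix","R","t")}
    if save: cv2.imwrite(f"pics/{save}.png",c["image"][:,:,::-1])
    return c
def ray(c,u,v,z):
    d=c["R"].T@np.linalg.solve(c["camera_matrix"],[u,v,1.]); o=-c["R"].T@c["t"]
    return o+d*(z-o[2])/d[2]
def proj(c,X):
    p=c["camera_matrix"]@(c["R"]@np.array(X,float)+c["t"]); return p[:2]/p[2]
def tri(c1,p1,c2,p2):
    A=[];b=[]
    for c,p in((c1,p1),(c2,p2)):
        d=c["R"].T@np.linalg.solve(c["camera_matrix"],[*p,1.]);d/=np.linalg.norm(d);o=-c["R"].T@c["t"]
        M=np.eye(3)-np.outer(d,d);A.append(M);b.append(M@o)
    return np.linalg.lstsq(np.vstack(A),np.hstack(b),rcond=None)[0]
def st():
    o=bot.get_obs(); print({k:np.round(o[k],4).tolist() for k in("t","q","eef_pos","tool_rot","contact_force","gripper_width","grasp_force")})
    return o
E
python3 - <<'E'
from h import *
st()
for n in("scene","top","wrist"):
    c=cam(n,n+"0"); print(n,np.round(c["camera_matrix"],1).tolist(),np.round(-c["R"].T@c["t"],3),np.round(c["R"],3).tolist())
E
```

```text
{'t': 0.0, 'q': [1.1249, 0.4778, 0.0223, 1.5565, -0.0115, 1.1093, -0.0831], 'eef_pos': [0.2235, -0.6363, 0.2303], 'tool_rot': [-0.0009, 0.9858, 0.1681, -0.0002], 'contact_force': [0.0506, 0.3191, -0.1671], 'gripper_width': 1.0001, 'grasp_force': 0.0}
scene [[499.3, 0.0, 320.5], [0.0, 499.3, 203.2], [0.0, 0.0, 1.0]] [ 1.189 -0.624  1.423] [[0.704, 0.71, 0.016], [0.577, -0.557, -0.598], [-0.415, 0.43, -0.802]]
top [[382.3, 0.0, 317.8], [0.0, 382.3, 194.7], [0.0, 0.0, 1.0]] [0.438 0.034 1.21 ] [[-0.021, -1.0, -0.015], [-0.992, 0.023, -0.124], [0.124, 0.013, -0.992]]
wrist [[323.4, 0.0, 316.1], [0.0, 323.4, 195.1], [0.0, 0.0, 1.0]] [ 0.29  -0.613  0.372] [[0.33, -0.944, -0.001], [-0.906, -0.318, 0.28], [-0.265, -0.091, -0.96]]
```

View pics/scene0.png

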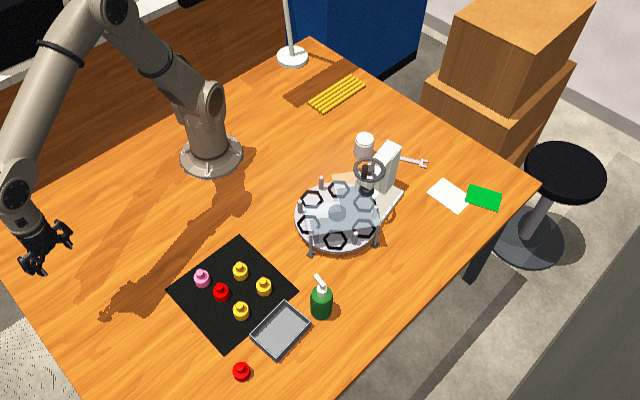

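View pics/top0.png

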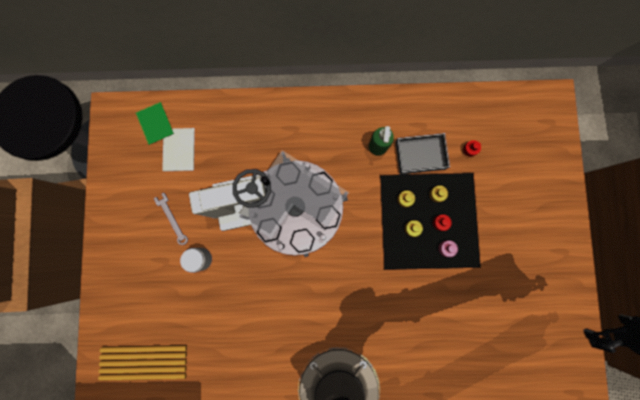

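The scene view shows three brass blanks (around (240,270), (264,287), (241,310)) with red and pink decoys on the mat. The press is at (340,210). In the top view the dial is at (297,207), the wheel at (251,187), the blanks at (407,198), (440,193) and (414,228).

```bash
cat >> h.py <<'E'
def blanks(c,z=0.03,zoff=0.0):
    hsv=cv2.cvtColor(c["image"],cv2.COLOR_RGB2HSV)
    m=cv2.inRange(hsv,(22,110,60),(34,255,255))
    n,l,s,ce=cv2.connectedComponentsWithStats(m)
    out=[]
    for i in range(1,n):
        if 60<s[i,4]<3000:
            out.append((ce[i].round(1).tolist(),int(s[i,4]),ray(c,*ce[i],z).round(4).tolist()))
    return out
E
python3 - <<'E'
from h import *
c1=cam("scene");c2=cam("top")
for c in(c1,c2):
    for b in blanks(c): print(b)
    print()
a=c1["image"][130:270,270:430,::-1]; b=c2["image"][140:270,180:360,::-1]
a=cv2.resize(a,(640,560),interpolation=cv2.INTER_CUBIC);b=cv2.resize(b,(792,572),interpolation=cv2.INTER_CUBIC)
cv2.imwrite("pics/a.png",a);cv2.imwrite("pics/b.png",b)
E
```

```text
([330.6, 89.6], 194, [0.0744, 0.5713, 0.03])
([335.5, 93.4], 93, [0.1049, 0.5696, 0.03])
([339.8, 95.1], 102, [0.1247, 0.5743, 0.03])
([342.7, 97.8], 98, [0.1445, 0.5713, 0.03])
([238.8, 269.0], 113, [0.4719, -0.2453, 0.03])
([262.4, 284.8], 121, [0.5658, -0.228, 0.03])
([239.1, 309.1], 134, [0.5787, -0.3309, 0.03])

([440.0, 193.2], 192, [0.5815, -0.3292, 0.03])
([407.1, 198.2], 205, [0.5681, -0.227, 0.03])
([414.2, 228.2], 227, [0.4753, -0.244, 0.03])
```

View pics/a.png

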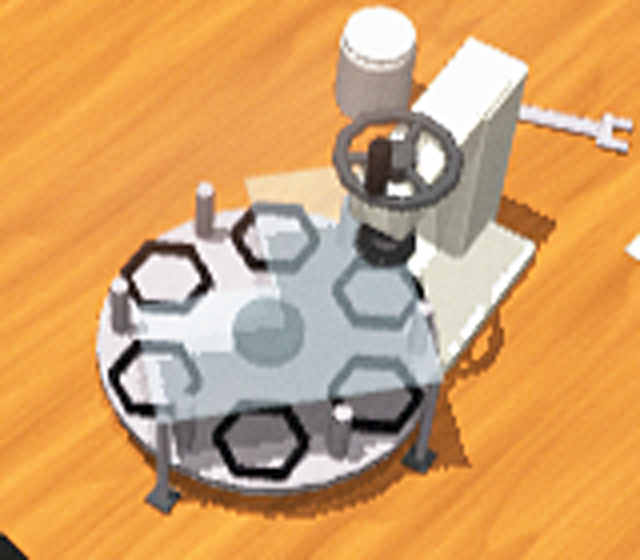

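View pics/b.png

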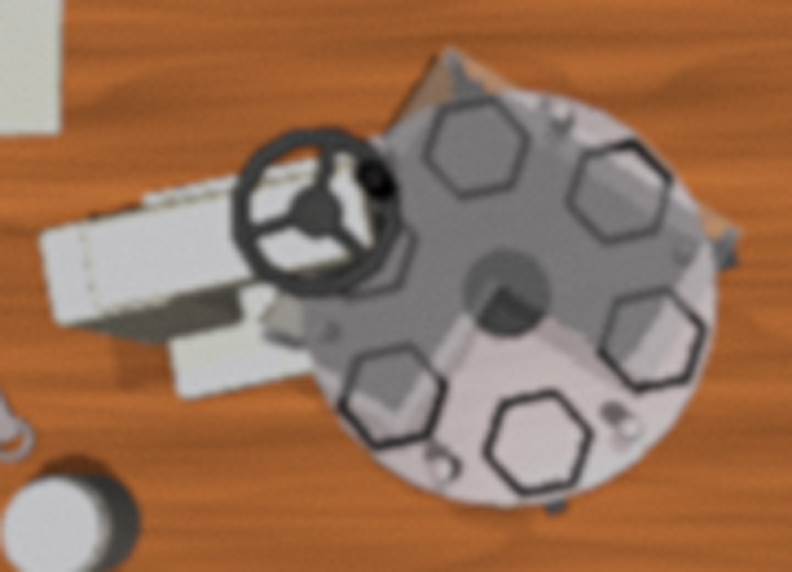

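The crops show the front nest at about (540,442) in the enlarged top view (full picture (302.7,240.5)), the hub at (507,292), the crank at (376,178), and the post_from and post_to tops at (627,425) and (440,470).

```bash
python3 - <<'E'
from h import *
c1=cam("scene");c2=cam("top")
f=lambda p:(p[0]/4.4+180,p[1]/4.4+140)
N=np.array([ray(c2,*f(p),.064)[:2] for p in[(540,442),(393,396),(477,147),(619,190),(654,339)]])  # st 0,1,3,4,5
k=np.array([0,1,3,4,5])
from scipy.optimize import least_squares
def res(p): 
    a=p[2]-k*np.pi/3
    return (np.c_[p[0]+.105*np.cos(a),p[1]+.105*np.sin(a)]-N).ravel()
r=least_squares(res,[.5,.1,np.pi]); print(r.x,np.round(r.fun*1e3,1))
print("hub",ray(c2,*f((507,292)),.072), ray(c1,270+268/4,130+330/4,.066))
g=lambda p:(270+p[0]/4,130+p[1]/4)
Ns=np.array([ray(c1,*g(p),.062)[:2] for p in[(166,276),(275,238),(378,293),(376,393),(262,440),(152,378)]])
k=np.arange(6);N=Ns
r2=least_squares(res,r.x);print(r2.x,np.round(r2.fun*1e3,1))
print("wheel top",ray(c2,*f((318,210)),.24),"scene",ray(c1,*g((397,158)),.236))
print("crank top",ray(c2,*f((376,178)),.292),ray(c1,*g((378,145)),.292), "tri",tri(c2,f((376,178)),c1,g((378,145))))
for R in(r.x,r2.x):
    th=R[2]+np.pi # x axis dir (front -> back)
    ex=np.array([np.cos(th),np.sin(th)]);ey=np.array([-ex[1],ex[0]])
    loc=lambda x,y:(R[:2]+x*ex+y*ey).round(4)
    print("psi",np.degrees(th),"st0",loc(-.105,0),"wheel",loc(.0525,.0909),"from",loc(-.125*np.cos(np.pi/6),-.0625),"to",loc(-.10825,.0625))
print("post",ray(c2,*f((627,425)),.112),ray(c2,*f((440,465)),.112),ray(c1,*g((122,288)),.112),ray(c1,*g((204,190)),.112))
E
```

```text
[0.54689337 0.11706871 3.33799856] [-1.   0.1 -0.5  0.1  1.3  0.8 -0.  -1.   0.2  0. ]
hub [0.54658631 0.11679241 0.072     ] [0.55155928 0.11596484 0.066     ]
[0.55296788 0.11495669 3.33097581] [ 0.4 -1.  -1.1  1.3 -0.4  0.8  0.4 -1.5 -0.7 -0.8  1.4  1.2]
wheel top [0.58106116 0.21433733 0.24      ] scene [0.58626983 0.21466588 0.236     ]
crank top [0.59050937 0.17248002 0.292     ] [0.59623989 0.17434657 0.292     ] tri [0.59280635 0.1750697  0.28778871]
psi 371.25322936382094 st0 [0.4439 0.0966] wheel [0.5806 0.2165] from [0.4529 0.0346] to [0.4285 0.1572]
psi 370.8508555167492 st0 [0.4498 0.0952] wheel [0.5874 0.2141] from [0.4584 0.0332] to [0.4349 0.156 ]
post [0.45437841 0.03718873 0.112     ] [0.43122453 0.15888864 0.112     ] [0.46039271 0.03517795 0.112     ] [0.43304392 0.15694123 0.112     ]
```

Emit:
{"name": "step_arm", "arguments": {"increments": [[[1,262,-141,-170,0,0,-60],[1,262,-141,-170,0,0,-60],[1,262,-141,-170,0,0,-60],[1,262,-141,-170,0,0,-60],[1,262,-141,-170,0,0,-60],[1,262,-141,-170,0,0,-60],[1,262,-141,-170,0,0,-60],[1,262,-141,-170,0,0,-60],[1,262,-141,-170,0,0,-60],[1,262,-141,-170,0,0,-60]]]}}

```text
t: 1.18
eef_pos: [0.4278, -0.414, 0.4039]
tool_rot: [0.002, 0.767, 0.642, 0.001]
contact_force: [0.3, -0.9, 0.2]
gripper_width: 1.0
grasp_force: 0.0
```

```bash
cat >> h.py <<'E'
from scipy.spatial.transform import Rotation as Ro
def Rt(o=None):
    o=o or bot.get_obs(); w,x,y,z=o["tool_rot"]; return Ro.from_quat([x,y,z,w])
def go(X,yaw=None,p0=None):
    """print shift (mm, tool axes) and turn (deg) to reach world X with tool down, tool x at yaw deg"""
    o=bot.get_obs();R=Rt(o);p0=np.array(o["eef_pos"]) if p0 is None else p0
    d=R.inv().apply(np.array(X)-p0)*1e3; s=[d.round(1).tolist()]
    if yaw is not None:
        y=np.radians(yaw);T=np.c_[[np.cos(y),np.sin(y),0],[np.sin(y),-np.cos(y),0],[0,0,-1]]
        s.append((R.inv()*Ro.from_matrix(T)).as_rotvec(degrees=True).round(1).tolist())
    print("go",X,*s)
E
python3 - <<'E'
from h import *
st(); go([.48,.07,.38],101)
E
```

```text
{'t': 1.1833, 'q': [0.8861, 0.2499, -0.2791, 1.4986, 0.068, 1.3982, 0.4266], 'eef_pos': [0.4278, -0.414, 0.4039], 'tool_rot': [0.0021, 0.7669, 0.6418, 0.0012], 'contact_force': [0.2666, -0.8661, 0.1677], 'gripper_width': 1.0001, 'grasp_force': 0.0}
go [0.48, 0.07, 0.38] [485.6, -34.1, 23.3] [0.3, 0.1, -21.2]
```

Emit:
{"name": "step_arm", "arguments": {"increments": [[[1,240,-17,12,0,0,-21],[1,240,-17,12,0,0,-21],[1,240,-17,12,0,0,-21],[1,240,-17,12,0,0,-21],[1,240,-17,12,0,0,-21],[1,240,-17,12,0,0,-21],[1,485,-34,23,0,0,-21],[1,485,-34,23,0,0,-21],[1,485,-34,23,0,0,-21],[1,485,-34,23,0,0,-21]]]}}

```text
t: 2.02
eef_pos: [0.4706, -0.0127, 0.3811]
tool_rot: [0.0, 0.642, 0.766, -0.001]
contact_force: [1.5, -0.5, -0.6]
gripper_width: 1.0
grasp_force: 0.0
```

```bash
python3 - <<'E'
from h import *
st(); go([.48,.07,.38],101)
E
```

```text
{'t': 2.0167, 'q': [0.5125, 0.0605, -0.6394, 1.7761, 0.038, 1.3179, 0.04], 'eef_pos': [0.4706, -0.0127, 0.3811], 'tool_rot': [0.0, 0.6424, 0.7664, -0.0005], 'contact_force': [1.5135, -0.5397, -0.6415], 'gripper_width': 0.9999, 'grasp_force': 0.0}
go [0.48, 0.07, 0.38] [79.7, 23.7, 1.1] [-0.0, 0.0, -0.9]
```

Emit:
{"name": "step_arm", "arguments": {"increments": [[[1,65,23,1,0,0,-1],[1,65,23,1,0,0,-1],[1,65,23,1,0,0,-1],[1,65,23,1,0,0,-1],[1,65,23,1,0,0,-1]]]}}

```text
t: 2.43
eef_pos: [0.4821, 0.0532, 0.3801]
tool_rot: [-0.0, 0.635, 0.772, -0.001]
contact_force: [-0.1, -0.9, -1.0]
gripper_width: 0.998
grasp_force: 0.0
```

```bash
python3 - <<'E'
from h import *
st(); c=cam("wrist","w1")
for X in([.55,.116,.072],[.447,.096,.05],[.593,.174,.292],[.584,.2153,.24],[.456,.034,.112],[.432,.157,.112]): print(X,proj(c,X).round(1))
E
```

```text
{'t': 2.4333, 'q': [0.4208, 0.0979, -0.7028, 1.7472, 0.0658, 1.3217, -0.1014], 'eef_pos': [0.4821, 0.0532, 0.3801], 'tool_rot': [-0.0002, 0.6351, 0.7724, -0.0008], 'contact_force': [-0.0605, -0.8733, -0.9625], 'gripper_width': 0.998, 'grasp_force': 0.0}
[0.55, 0.116, 0.072] [375.3 117.7]
[0.447, 0.096, 0.05] [298.7 116.8]
[0.593, 0.174, 0.292] [518.2  58.9]
[0.584, 0.2153, 0.24] [486.6   8.5]
[0.456, 0.034, 0.112] [294.4 168.9]
[0.432, 0.157, 0.112] [292.5  64.7]
```

View pics/w1.png

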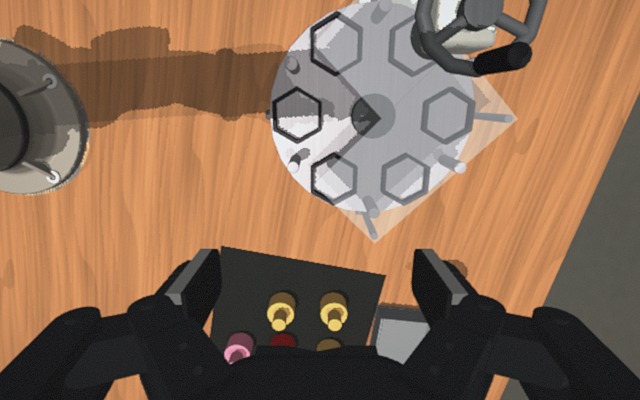

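The wrist view shows the hub at (373,117), the front nest at (297,115), the crank handle from (480,60) to its top at (520,53), and the wheel hub at (485,9). The mean estimates project within about 2 px of these.

```bash
python3 - <<'E'
from h import *
c=cam("wrist");im=c["image"];g=cv2.cvtColor(im,cv2.COLOR_RGB2GRAY)
# dark nest wall at front
roi=g[80:150,260:330];m=(roi<60).astype(np.uint8)
n,l,s,ce=cv2.connectedComponentsWithStats(m);i=1+np.argmax(s[1:,4]);x,y,w,h,a=s[i]
print("nest bbox",x+260,y+80,w,h); ctr=(x+260+w/2-.5,y+80+h/2-.5)
print("nest",ctr,ray(c,*ctr,.064)); ee=[ray(c,x+260,ctr[1],.064),ray(c,x+260+w,ctr[1],.064)];print("width",np.linalg.norm(ee[0]-ee[1]))
hub=g[90:145,345:405];
print("hub",ray(c,373,117,.072)); print("wheel",ray(c,485,9,.24))
m=(g[30:90,470:540]<45).astype(np.uint8);n,l,s,ce=cv2.connectedComponentsWithStats(m)
for k in range(1,n):
  if s[k,4]>30: print("dark",s[k]+[470,30,0,0,0],ce[k]+[470,30])
a=cv2.resize(im[0:200,250:550,::-1],(780,520),interpolation=cv2.INTER_CUBIC);cv2.imwrite("pics/w1c.png",a)
print("crank",ray(c,520,53,.292))
E
```

```text
nest bbox 272 87 49 53
nest (np.float64(296.0), np.float64(113.0)) [0.44329093 0.10077853 0.064     ]
width 0.06730865862235487
hub [0.54694348 0.11595393 0.072     ]
wheel [0.58320549 0.21437853 0.24      ]
dark [ 472   41   59   34 1295] [502.36138996  58.1027027 ]
crank [0.59308191 0.17725099 0.292     ]
```

View pics/w1c.png

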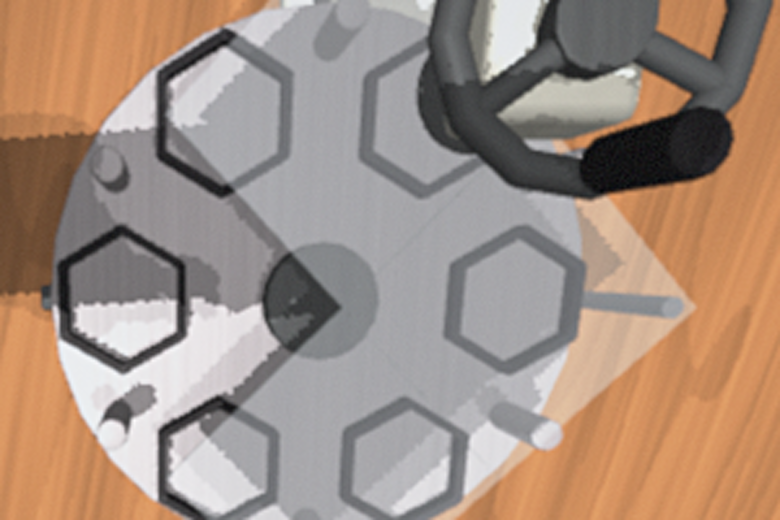

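```bash
python3 - <<'E'
from h import *
from scipy.optimize import least_squares
c=cam("wrist");f=lambda p:(p[0]/2.6+250-.3,p[1]/2.6-.3)
k=np.array([0,1,3,4,5]);N=np.array([ray(c,*f(p),.062)[:2] for p in[(122,298),(224,113),(515,299),(404,460),(219,463)]])
def res(p):
    a=p[2]-k*np.pi/3
    return (np.c_[p[0]+.105*np.cos(a),p[1]+.105*np.sin(a)]-N).ravel()
r=least_squares(res,[.5,.1,np.pi]);print(r.x,np.degrees(r.x[2])-180,np.round(r.fun*1e3,1))
print("nest0",N[0],"crank",ray(c,*f((700,143)),.292),"hub",ray(c,*f((320,300)),.072),"postfrom",ray(c,*f((113,432)),.112))
st()
go([.592,.175,.335],101); go([.592,.175,.256],101)
E
```

```text
[0.54707651 0.11974987 3.33585142] 11.130207251118264 [-0.4  0.3 -0.9  1.2  0.6  1.3  1.1 -2.  -0.5 -0.7]
nest0 [0.44444578 0.09922602] crank [0.59293617 0.17626857 0.292     ] hub [0.54619011 0.11845593 0.072     ] postfrom [0.45388536 0.03745755 0.112     ]
{'t': 2.5833, 'q': [0.4215, 0.0973, -0.7032, 1.7468, 0.0653, 1.3217, -0.1014], 'eef_pos': [0.4821, 0.0533, 0.3805], 'tool_rot': [-0.0, 0.6352, 0.7723, -0.0004], 'contact_force': [-0.479, 0.3343, -0.4541], 'gripper_width': 0.9985, 'grasp_force': 0.0}
go [0.592, 0.175, 0.335] [98.3, 131.3, 45.4] [-0.0, 0.0, 0.1]
go [0.592, 0.175, 0.256] [98.3, 131.4, 124.4] [-0.0, 0.0, 0.1]
```

Emit:
{"name": "step_arm", "arguments": {"increments": [[[1,98,131,30,0,0,0],[1,98,131,30,0,0,0],[1,98,131,30,0,0,0],[1,98,131,30,0,0,0],[1,98,131,30,0,0,0],[1,98,131,30,0,0,0],[1,98,131,75,0,0,0],[1,98,131,122,0,0,0],[1,98,131,122,0,0,0],[1,98,131,122,0,0,0]]]}}

```text
t: 3.42
eef_pos: [0.5897, 0.1741, 0.2565]
tool_rot: [-0.001, 0.635, 0.773, -0.003]
contact_force: [-0.6, -0.7, 0.8]
gripper_width: 0.996
grasp_force: 0.0
```

Emit:
{"name": "step_arm", "arguments": {"increments": [[[-1,0,0,0,0,0,0],[-1,0,0,0,0,0,0],[-1,0,0,0,0,0,0],[-1,0,0,0,0,0,0],[-1,0,0,0,0,0,0],[-1,0,0,0,0,0,0],[-1,0,0,0,0,0,0],[-1,0,0,0,0,0,0]]], "force": 50}}

```text
t: 4.08
eef_pos: [0.592, 0.1776, 0.2602]
tool_rot: [0.001, 0.634, 0.774, 0.001]
contact_force: [0.6, -1.2, 6.7]
gripper_width: 0.193
grasp_force: 48.6
```

```bash
python3 - <<'E'
from h import *
st(); cam("wrist","w2")
E
```

```text
{'t': 4.0833, 'q': [0.1381, 0.4493, -0.7212, 1.6297, 0.3161, 1.1805, -0.4569], 'eef_pos': [0.592, 0.1776, 0.2602], 'tool_rot': [0.0007, 0.6338, 0.7735, 0.0009], 'contact_force': [0.5557, -1.2488, 6.6996], 'gripper_width': 0.1929, 'grasp_force': 48.6443}
```

View pics/w2.png

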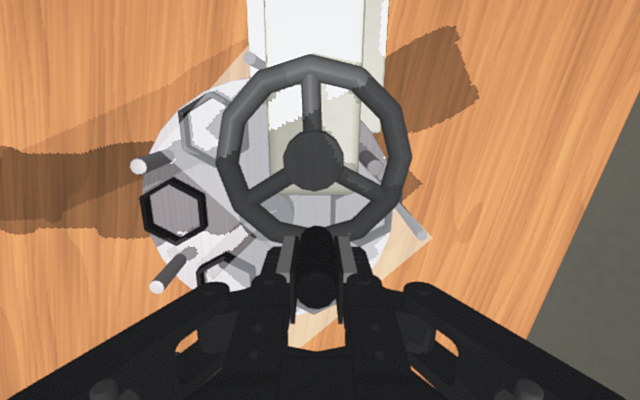

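The handle is gripped between the pads at (317,270), and the wheel hub is at (314,160).

```bash
python3 - <<'E'
from h import *
c=cam("wrist");o=st();p=np.array(o["eef_pos"])
for z in(.235,.24,.25):
    w=ray(c,314,160,z);print(z,w,np.linalg.norm((w-p)[:2]))
# circle, wheel axis C; ccw from above
for C in([.5835,.2155],):
    v=p[:2]-C;print(np.hypot(*v)*1e3,np.degrees(np.arctan2(*v[::-1])))
    C=p[:2]-v/np.hypot(*v)*.042
    for s in(12,36):
      L=[]
      for i in range(1,11):
        a=np.radians(s*i);q=C+Ro.from_euler('z',a).as_matrix()[:2,:2]@(p[:2]-C)
        L.append(Rt(o).inv().apply([*(q-p[:2]),0])[:2]*1e3)
      print(s,np.round(L).astype(int).tolist())
E
```

```text
{'t': 4.1833, 'q': [0.1381, 0.4493, -0.7212, 1.6297, 0.3161, 1.1805, -0.4569], 'eef_pos': [0.592, 0.1776, 0.2602], 'tool_rot': [0.0007, 0.6338, 0.7735, 0.0008], 'contact_force': [-0.0273, -0.5635, 6.1157], 'gripper_width': 0.1957, 'grasp_force': 48.6447}
0.235 [0.58208268 0.2175405  0.235     ] 0.04120109339810361
0.24 [0.58193113 0.21841588 0.24      ] 0.04208722909200304
0.25 [0.58162805 0.22016662 0.25      ] 0.04385977462162597
38.88910237079344 -77.35007414971608
12 [[1, 9], [4, 17], [9, 24], [15, 31], [22, 36], [30, 39], [39, 41], [47, 41], [56, 39], [64, 35]]
36 [[9, 24], [30, 39], [56, 39], [77, 23], [84, -2], [75, -26], [54, -41], [28, -41], [7, -25], [0, 0]]
```

Emit:
{"name": "step_arm", "arguments": {"increments": [[[-1,4,17,0,0,0,0],[-1,15,31,0,0,0,0],[-1,30,39,0,0,0,0],[-1,47,41,0,0,0,0],[-1,64,35,0,0,0,0],[-1,77,23,0,0,0,0],[-1,83,7,0,0,0,0],[-1,83,-11,0,0,0,0],[-1,75,-26,0,0,0,0],[-1,75,-26,0,0,0,0]]]}}

```text
t: 5.02
eef_pos: [0.5498, 0.2449, 0.2602]
tool_rot: [0.001, 0.634, 0.774, 0.0]
contact_force: [-2.3, 0.1, 6.0]
gripper_width: 0.194
grasp_force: 49.8
```

```bash
cat >> h.py <<'E'
def circ(C,ang0,degs):
    """tool-axes shifts from commanded crank angle ang0 through degs (ccw +) about C, r=42"""
    o=st();p=np.array(o["eef_pos"]);f=lambda a:np.array(C)+.042*np.array([np.cos(np.radians(a)),np.sin(np.radians(a))])
    v=p[:2]-C;print("measured r,ang",np.hypot(*v)*1e3,np.degrees(np.arctan2(*v[::-1])))
    for d in degs: print(d,np.round(Rt(o).inv().apply([*(f(ang0+d)-f(ang0)),0])[:2]*1e3,1).tolist())
E
python3 - <<'E'
from h import *
circ([.5825,.217],-77.5+216,range(12,130,12))
E
```

```text
{'t': 5.0167, 'q': [0.0354, 0.4267, -0.7434, 1.6663, 0.3108, 1.1699, -0.5879], 'eef_pos': [0.5498, 0.2449, 0.2602], 'tool_rot': [0.0008, 0.6337, 0.7736, 0.0], 'contact_force': [-2.2991, 0.0638, 6.008], 'gripper_width': 0.1938, 'grasp_force': 49.8107}
measured r,ang 43.0122353034493 139.47944403064764
12 [-6.0, -6.4]
24 [-13.2, -11.4]
36 [-21.3, -14.8]
48 [-29.9, -16.5]
60 [-38.7, -16.3]
72 [-47.3, -14.3]
84 [-55.2, -10.6]
96 [-62.2, -5.3]
108 [-67.9, 1.4]
120 [-72.2, 9.0]
```

Emit:
{"name": "step_arm", "arguments": {"increments": [[[-1,-6,-6,0,0,0,0],[-1,-13,-11,0,0,0,0],[-1,-21,-15,0,0,0,0],[-1,-30,-16,0,0,0,0],[-1,-39,-16,0,0,0,0],[-1,-47,-14,0,0,0,0],[-1,-55,-11,0,0,0,0],[-1,-55,-11,0,0,0,0]]]}}

```text
t: 5.68
eef_pos: [0.5527, 0.1887, 0.2601]
tool_rot: [0.001, 0.634, 0.773, 0.001]
contact_force: [1.4, -1.1, 8.0]
gripper_width: 0.197
grasp_force: 49.9
```

```bash
python3 - <<'E'
from h import *
for k in range(1):
  circ([.5825,.217],-77.5+300,range(10,61,10))
  circ([.5825,.217],-77.5+330,range(10,61,10))
E
```

```text
{'t': 5.6833, 'q': [0.1362, 0.3919, -0.7398, 1.7099, 0.2869, 1.1485, -0.488], 'eef_pos': [0.5527, 0.1887, 0.2601], 'tool_rot': [0.0007, 0.6344, 0.773, 0.0012], 'contact_force': [1.4061, -1.0595, 7.9585], 'gripper_width': 0.1969, 'grasp_force': 49.929}
measured r,ang 41.13392439183583 -136.46943926967853
10 [-5.9, 4.3]
20 [-11.0, 9.6]
30 [-15.0, 15.7]
40 [-18.0, 22.4]
50 [-19.7, 29.5]
60 [-20.2, 36.8]
{'t': 5.6833, 'q': [0.1362, 0.3919, -0.7398, 1.7099, 0.2869, 1.1485, -0.488], 'eef_pos': [0.5527, 0.1887, 0.2601], 'tool_rot': [0.0007, 0.6344, 0.773, 0.0012], 'contact_force': [1.4061, -1.0595, 7.9585], 'gripper_width': 0.1969, 'grasp_force': 49.929}
measured r,ang 41.13392439183583 -136.46943926967853
10 [-2.9, 6.7]
20 [-4.7, 13.8]
30 [-5.2, 21.1]
40 [-4.4, 28.4]
50 [-2.3, 35.4]
60 [0.9, 42.0]
```

Emit:
{"name": "step_arm", "arguments": {"increments": [[[-1,-6,4,0,0,0,0],[-1,-11,10,0,0,0,0],[-1,-15,16,0,0,0,0],[-1,-15,16,0,0,0,0]]]}}

```text
t: 6.02
eef_pos: [0.5714, 0.1779, 0.2601]
tool_rot: [0.001, 0.634, 0.773, 0.001]
contact_force: [1.8, 0.0, 7.7]
gripper_width: 0.191
grasp_force: 50.1
```

```bash
python3 - <<'E'
from h import *
import io,contextlib
for T in range(330,660,30):
  b=io.StringIO()
  with contextlib.redirect_stdout(b): circ([.5825,.217],-77.5+T,(10,20,30))
  print(T,b.getvalue().splitlines()[2:])
E
```

```text
330 ['10 [-3.0, 6.7]', '20 [-4.7, 13.8]', '30 [-5.2, 21.1]']
360 ['10 [0.8, 7.3]', '20 [2.8, 14.3]', '30 [6.1, 20.9]']
390 ['10 [4.3, 5.9]', '20 [9.6, 11.0]', '30 [15.7, 15.0]']
420 ['10 [6.7, 3.0]', '20 [13.8, 4.7]', '30 [21.1, 5.2]']
450 ['10 [7.3, -0.8]', '20 [14.3, -2.8]', '30 [20.9, -6.1]']
480 ['10 [5.9, -4.3]', '20 [11.0, -9.6]', '30 [15.0, -15.7]']
510 ['10 [3.0, -6.7]', '20 [4.7, -13.8]', '30 [5.2, -21.1]']
540 ['10 [-0.8, -7.3]', '20 [-2.8, -14.3]', '30 [-6.1, -20.9]']
570 ['10 [-4.3, -5.9]', '20 [-9.6, -11.0]', '30 [-15.7, -15.0]']
600 ['10 [-6.7, -3.0]', '20 [-13.8, -4.7]', '30 [-21.1, -5.2]']
630 ['10 [-7.3, 0.8]', '20 [-14.3, 2.8]', '30 [-20.9, 6.1]']
```

Emit:
{"name": "step_arm", "arguments": {"increments": [[[-1,-3,7,0,0,0,0],[-1,-5,14,0,0,0,0],[-1,-5,21,0,0,0,0],[-1,-5,21,0,0,0,0]]]}}

```text
t: 6.35
eef_pos: [0.5928, 0.1778, 0.2602]
tool_rot: [0.0, 0.634, 0.773, 0.001]
contact_force: [1.6, 0.5, 7.3]
gripper_width: 0.197
grasp_force: 50.1
```

Emit:
{"name": "step_arm", "arguments": {"increments": [[[-1,1,7,0,0,0,0],[-1,3,14,0,0,0,0],[-1,6,21,0,0,0,0],[-1,6,21,0,0,0,0]]]}}

```text
t: 6.68
eef_pos: [0.6118, 0.1884, 0.2602]
tool_rot: [0.0, 0.634, 0.774, 0.001]
contact_force: [0.6, 1.5, 7.3]
gripper_width: 0.197
grasp_force: 50.1
```

Emit:
{"name": "step_arm", "arguments": {"increments": [[[-1,4,6,0,0,0,0],[-1,10,11,0,0,0,0],[-1,16,15,0,0,0,0],[-1,16,15,0,0,0,0]]]}}

```text
t: 7.02
eef_pos: [0.6229, 0.2074, 0.2602]
tool_rot: [0.0, 0.633, 0.774, 0.001]
contact_force: [-0.5, 1.6, 8.4]
gripper_width: 0.195
grasp_force: 49.9
```

Emit:
{"name": "step_arm", "arguments": {"increments": [[[-1,7,3,0,0,0,0],[-1,14,5,0,0,0,0],[-1,21,5,0,0,0,0],[-1,21,5,0,0,0,0]]]}}

```text
t: 7.35
eef_pos: [0.623, 0.2289, 0.2601]
tool_rot: [0.0, 0.633, 0.774, 0.001]
contact_force: [-1.6, 1.9, 8.0]
gripper_width: 0.193
grasp_force: 49.8
```

Emit:
{"name": "step_arm", "arguments": {"increments": [[[-1,7,-1,0,0,0,0],[-1,14,-3,0,0,0,0],[-1,21,-6,0,0,0,0],[-1,21,-6,0,0,0,0]]]}}

```text
t: 7.68
eef_pos: [0.6126, 0.2476, 0.2601]
tool_rot: [0.0, 0.633, 0.774, 0.0]
contact_force: [-2.2, -1.0, 8.9]
gripper_width: 0.193
grasp_force: 50.1
```

Emit:
{"name": "step_arm", "arguments": {"increments": [[[-1,6,-4,0,0,0,0],[-1,11,-10,0,0,0,0],[-1,15,-16,0,0,0,0],[-1,15,-16,0,0,0,0]]]}}

```text
t: 8.02
eef_pos: [0.594, 0.2588, 0.2602]
tool_rot: [0.001, 0.633, 0.774, 0.0]
contact_force: [-1.0, 1.0, 7.4]
gripper_width: 0.193
grasp_force: 49.8
```

Emit:
{"name": "step_arm", "arguments": {"increments": [[[-1,3,-7,0,0,0,0],[-1,5,-14,0,0,0,0],[-1,5,-21,0,0,0,0],[-1,5,-21,0,0,0,0]]]}}

```text
t: 8.35
eef_pos: [0.5725, 0.2593, 0.2602]
tool_rot: [0.001, 0.634, 0.774, 0.001]
contact_force: [-1.6, -1.3, 8.0]
gripper_width: 0.195
grasp_force: 49.8
```

Emit:
{"name": "step_arm", "arguments": {"increments": [[[-1,-1,-7,0,0,0,0],[-1,-3,-14,0,0,0,0],[-1,-6,-21,0,0,0,0],[-1,-6,-21,0,0,0,0]]]}}

```text
t: 8.68
eef_pos: [0.5534, 0.2488, 0.2601]
tool_rot: [0.001, 0.634, 0.773, 0.001]
contact_force: [-0.6, -1.0, 7.9]
gripper_width: 0.198
grasp_force: 49.9
```

Emit:
{"name": "step_arm", "arguments": {"increments": [[[-1,-4,-6,0,0,0,0],[-1,-10,-11,0,0,0,0],[-1,-16,-15,0,0,0,0],[-1,-16,-15,0,0,0,0]]]}}

```text
t: 9.02
eef_pos: [0.542, 0.23, 0.2602]
tool_rot: [0.0, 0.634, 0.773, 0.001]
contact_force: [-2.0, -0.7, 8.7]
gripper_width: 0.191
grasp_force: 50.3
```

Emit:
{"name": "step_arm", "arguments": {"increments": [[[-1,-7,-3,0,0,0,0],[-1,-14,-5,0,0,0,0],[-1,-21,-5,0,0,0,0],[-1,-21,-5,0,0,0,0]]]}}

```text
t: 9.35
eef_pos: [0.5412, 0.2103, 0.2602]
tool_rot: [-0.001, 0.634, 0.774, 0.002]
contact_force: [-1.7, 3.1, 8.5]
gripper_width: 0.198
grasp_force: 49.8
```

Emit:
{"name": "step_arm", "arguments": {"increments": [[[-1,-4,0,0,0,0,0],[-1,-7,1,0,0,0,0],[-1,-11,2,0,0,0,0],[-1,-11,2,0,0,0,0]]]}}

```text
t: 9.68
eef_pos: [0.5414, 0.2097, 0.2602]
tool_rot: [-0.006, 0.63, 0.776, 0.005]
contact_force: [-7.1, 24.1, 2.3]
gripper_width: 0.194
grasp_force: 49.3
```

```bash
python3 - <<'E'
from h import *
circ([.5825,.217],-77.5+645,(-15,0,15))
E
```

```text
{'t': 9.6833, 'q': [0.1141, 0.3879, -0.7505, 1.7176, 0.2723, 1.1412, -0.5047], 'eef_pos': [0.5414, 0.2097, 0.2602], 'tool_rot': [-0.0057, 0.6301, 0.7765, 0.0051], 'contact_force': [-7.1101, 24.1422, 2.2658], 'gripper_width': 0.1943, 'grasp_force': 49.2886}
measured r,ang 41.78661337002592 -169.8821300948204
-15 [10.9, -1.5]
0 [0.0, 0.0]
15 [-10.1, 4.3]
```

Emit:
{"name": "step_arm", "arguments": {"increments": [[[-1,11,-2,0,0,0,0],[-1,11,-2,0,0,0,0],[1,11,-2,0,0,0,0],[1,11,-2,0,0,0,0],[1,11,-2,0,0,0,0],[1,11,-2,0,0,0,0],[1,11,-2,-40,0,0,0],[1,11,-2,-80,0,0,0],[1,11,-2,-120,0,0,0],[1,11,-2,-120,0,0,0]]]}}

```text
t: 10.52
eef_pos: [0.5435, 0.2108, 0.387]
tool_rot: [0.003, 0.634, 0.773, 0.005]
contact_force: [0.1, 1.3, 1.0]
gripper_width: 1.002
grasp_force: 0.0
```

```bash
python3 - <<'E'
from h import *
st(); go([.53,0,.36],101.1);go([.52,-.27,.28],101.1)
c=cam("scene");print(blanks(c)[-4:]);
cv2.imwrite("pics/s2.png",cv2.resize(c["image"][100:260,280:440,::-1],(560,560),interpolation=cv2.INTER_CUBIC))
E
```

```text
{'t': 10.5167, 'q': [0.1242, 0.2982, -0.7674, 1.537, 0.2119, 1.3794, -0.4618], 'eef_pos': [0.5435, 0.2108, 0.387], 'tool_rot': [0.0027, 0.634, 0.7733, 0.0052], 'contact_force': [0.0987, 1.2595, 0.9561], 'gripper_width': 1.0021, 'grasp_force': 0.0}
go [0.53, 0, 0.36] [-204.1, -54.8, 25.8] [0.7, -0.1, 0.2]
go [0.52, -0.27, 0.28] [-467.1, -118.5, 104.5] [0.7, -0.1, 0.2]
[([332.8, 95.1], 81, [0.1048, 0.5535, 0.03]), ([238.8, 269.0], 113, [0.4719, -0.2453, 0.03]), ([262.4, 284.7], 121, [0.5656, -0.2282, 0.03]), ([239.2, 309.0], 133, [0.5786, -0.3308, 0.03])]
```

Emit:
{"name": "step_arm", "arguments": {"increments": [[[1,-200,-54,20,0,0,0],[1,-200,-54,20,0,0,0],[1,-200,-54,20,0,0,0],[1,-200,-54,20,0,0,0],[1,-200,-54,20,0,0,0],[1,-400,-105,60,0,0,0],[1,-400,-105,60,0,0,0],[1,-400,-105,60,0,0,0],[1,-400,-105,60,0,0,0],[1,-400,-105,60,0,0,0]]]}}

```text
t: 11.4
eef_pos: [0.5154, -0.2043, 0.3175]
tool_rot: [-0.001, 0.634, 0.773, -0.001]
contact_force: [0.2, 0.1, 0.8]
gripper_width: 1.001
grasp_force: 0.0
```

Emit:
{"name": "step_arm", "arguments": {"increments": [[[0.3,-67,-13,44,0,0,0],[0.3,-67,-13,44,0,0,0],[0.3,-67,-13,44,0,0,0],[0.3,-67,-13,44,0,0,0],[0.3,-67,-13,44,0,0,0]]]}}

```text
t: 11.82
eef_pos: [0.5168, -0.2696, 0.2741]
tool_rot: [-0.001, 0.634, 0.774, 0.0]
contact_force: [0.3, 0.7, -0.4]
gripper_width: 0.65
grasp_force: 0.0
```

```bash
python3 - <<'E'
from h import *
st(); c=cam("wrist","w3"); print(blanks(c))
for X in([.580,-.330,.062],[.567,-.2275,.062],[.4736,-.2447,.062]): print(X,proj(c,X).round(1))
print(blanks(cam("top")))
E
```

```text
{'t': 11.8167, 'q': [0.7784, 0.3343, -0.511, 1.7025, 0.1754, 1.1527, 0.4172], 'eef_pos': [0.5168, -0.2696, 0.2741], 'tool_rot': [-0.0011, 0.6337, 0.7736, 0.0001], 'contact_force': [0.2588, 0.694, -0.3586], 'gripper_width': 0.6497, 'grasp_force': 0.0}
[([369.6, 131.5], 588, [0.5702, -0.2217, 0.03])]
[0.58, -0.33, 0.062] [359.8 227.5]
[0.567, -0.2275, 0.062] [370.1 138.9]
[0.4736, -0.2447, 0.062] [282.6 137.5]
[([439.0, 193.3], 157, [0.5811, -0.3262, 0.03]), ([411.4, 198.8], 76, [0.5658, -0.2402, 0.03]), ([415.3, 229.1], 150, [0.4724, -0.2472, 0.03])]
```

View pics/w3.png

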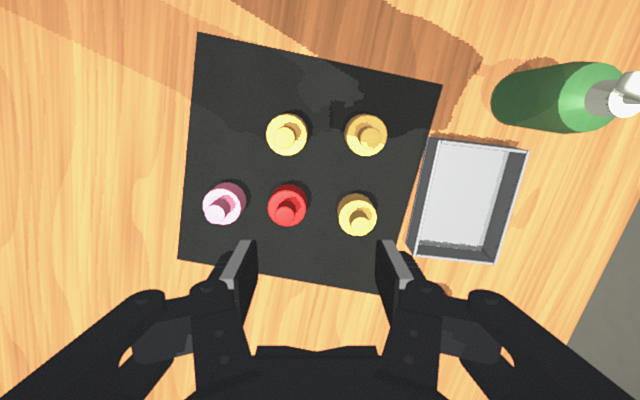

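The wrist view shows three brass blanks with feet centred at (287,134), (366,135) and (357,214), plus a pink decoy at (223,204) and a red one at (287,205).

```bash
cat >> h.py <<'E'
def wb(c,save=None):
    """blanks in wrist view: whole silhouette -> enclosing circle of foot (z~.034)"""
    hsv=cv2.cvtColor(c["image"],cv2.COLOR_RGB2HSV)
    m=cv2.inRange(hsv,(19,60,70),(38,255,255)); m[:,:]=cv2.morphologyEx(m,cv2.MORPH_CLOSE,np.ones((5,5)))
    cs,_=cv2.findContours(m,cv2.RETR_EXTERNAL,cv2.CHAIN_APPROX_NONE);o=[]
    for k in cs:
        if cv2.contourArea(k)>300:
            (u,v),r=cv2.minEnclosingCircle(k);e=cv2.fitEllipse(k)
            o.append((round(u,1),round(v,1),round(r,1),np.round(e[0],1).tolist(),np.round(e[1],1).tolist(),ray(c,u,v,.03).round(4).tolist()))
    return o
E
python3 - <<'E'
from h import *
c=cam("wrist")
for b in wb(c): print(b)
cv2.imwrite("pics/w3c.png",cv2.resize(c["image"][100:250,200:400,::-1],(800,600),interpolation=cv2.INTER_CUBIC))
E
```

```text
(458.5, 380.3, 21.4, [458.1, 383.5], [28.2, 38.7], [0.7917, -0.5512, 0.03])
(185.5, 377.0, 22.7, [184.5, 375.5], [16.0, 42.7], [0.3904, -0.6258, 0.03])
(313.1, 319.2, 69.8, [309.0, 315.0], [71.4, 138.9], [0.5572, -0.4889, 0.03])
(435.7, 268.8, 13.8, [435.4, 269.1], [23.0, 24.6], [0.7024, -0.3791, 0.03])
(10.0, 283.0, 48.0, [6.5, 276.7], [14.4, 92.8], [0.1436, -0.5137, 0.03])
(354.5, 214.5, 21.7, [354.6, 215.1], [37.4, 42.5], [0.5783, -0.3256, 0.03])
(363.5, 134.8, 21.9, [364.0, 135.6], [39.9, 41.3], [0.5657, -0.2262, 0.03])
(285.0, 134.0, 21.9, [285.1, 134.8], [40.1, 41.6], [0.4745, -0.2437, 0.03])
(545.0, 202.0, 131.5, [552.8, 225.2], [123.3, 229.6], [0.8089, -0.2621, 0.03])
(473.5, 107.5, 31.6, [474.8, 113.1], [37.0, 61.6], [0.683, -0.1706, 0.03])
(69.2, 198.1, 158.1, [106.3, 198.3], [152.4, 269.7], [0.2235, -0.375, 0.03])
(253.0, 28.4, 29.6, [249.6, 27.0], [24.7, 57.6], [0.4211, -0.1391, 0.03])
(438.5, 12.4, 26.5, [442.3, 12.8], [31.0, 51.0], [0.6136, -0.0844, 0.03])
```

View pics/w3c.png

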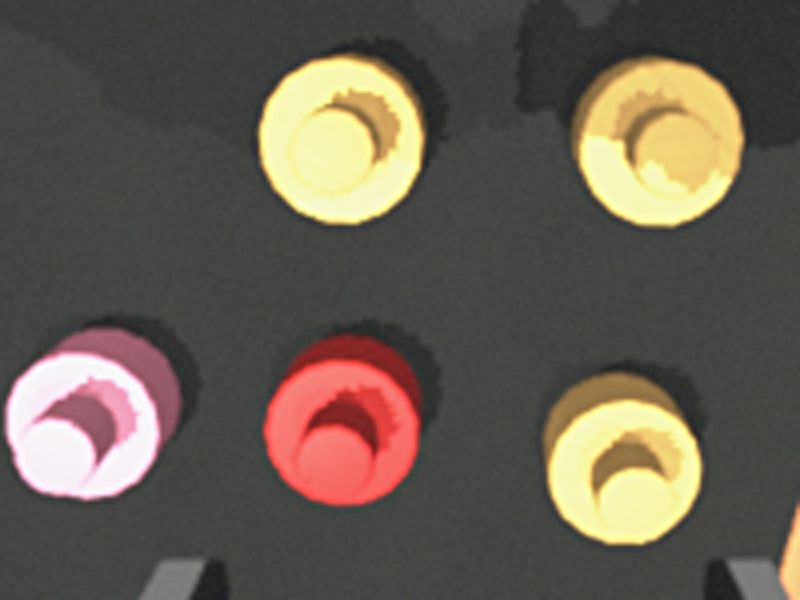

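The neck tops are at (283,138), (369.5,138) and (359,226), within 1–2 px of the mean estimates, so those hold. I grasp C first.

```bash
python3 - <<'E'
from h import *
st(); go([.4738,-.2445,.12],101.1); go([.4738,-.2445,.039],101.1)
E
```

```text
{'t': 11.9667, 'q': [0.777, 0.3323, -0.5122, 1.7014, 0.1756, 1.1528, 0.4173], 'eef_pos': [0.518, -0.2687, 0.2758], 'tool_rot': [0.0004, 0.6328, 0.7743, 0.0003], 'contact_force': [-0.2677, 0.0655, 0.0654], 'gripper_width': 0.6479, 'grasp_force': 0.0}
go [0.4738, -0.2445, 0.12] [32.5, -38.6, 155.8] [0.1, 0.0, 0.4]
go [0.4738, -0.2445, 0.039] [32.5, -38.7, 236.8] [0.1, 0.0, 0.4]
```

Emit:
{"name": "step_arm", "arguments": {"increments": [[[0.3,32,-39,80,0,0,0],[0.3,32,-39,80,0,0,0],[0.3,32,-39,120,0,0,0],[0.3,32,-39,160,0,0,0],[0.3,32,-39,195,0,0,0],[0.3,32,-39,225,0,0,0],[0.3,32,-39,236,0,0,0],[0.3,32,-39,236,0,0,0],[0.3,32,-39,236,0,0,0],[0.3,32,-39,236,0,0,0]]]}}

```text
t: 12.8
eef_pos: [0.4748, -0.2468, 0.0414]
tool_rot: [0.002, 0.633, 0.774, 0.001]
contact_force: [-0.3, -0.1, 0.5]
gripper_width: 0.651
grasp_force: 0.0
```

```bash
python3 - <<'E'
from h import *
st(); go([.4738,-.2445,.039],101.1)
c=cam("wrist","w4");print(proj(c,[.4738,-.2445,.062]))
E
```

```text
{'t': 12.8, 'q': [0.7002, 0.5471, -0.4249, 2.0112, 0.3619, 0.6518, 0.2385], 'eef_pos': [0.4748, -0.2468, 0.0414], 'tool_rot': [0.0019, 0.6335, 0.7737, 0.0005], 'contact_force': [-0.3118, -0.0874, 0.5053], 'gripper_width': 0.6515, 'grasp_force': 0.0}
go [0.4738, -0.2445, 0.039] [2.5, -0.5, 2.4] [0.2, 0.1, 0.3]
[317.09425519 270.72797509]
```

View pics/w4.png

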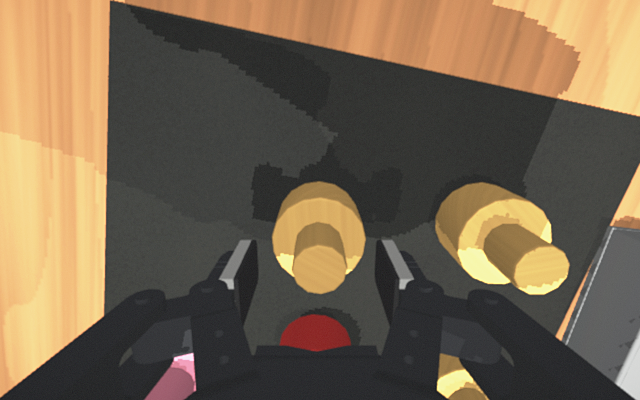

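The neck top is at (319,271), centred between the fingers. I close on it and lift.

Emit:
{"name": "step_arm", "arguments": {"increments": [[[0.3,2,0,2,0,0,0],[-1,2,0,2,0,0,0],[-1,2,0,2,0,0,0],[-1,2,0,2,0,0,0],[-1,2,0,2,0,0,0],[-1,2,0,2,0,0,0],[-1,2,0,2,0,0,0]]], "force": 60}}

```text
t: 13.43
eef_pos: [0.4733, -0.2447, 0.0378]
tool_rot: [0.001, 0.634, 0.774, 0.0]
contact_force: [0.1, 0.5, 5.5]
gripper_width: 0.265
grasp_force: 58.4
```

```bash
python3 - <<'E'
from h import *
o=st(); p=np.array(o["eef_pos"])
go([.46,-.10,.25],101.1);go([.445,.0975,.25],101.1);
E
```

```text
{'t': 13.4333, 'q': [0.6958, 0.5511, -0.4225, 2.0162, 0.365, 0.6453, 0.2324], 'eef_pos': [0.4733, -0.2447, 0.0378], 'tool_rot': [0.0008, 0.6336, 0.7736, 0.0003], 'contact_force': [0.0584, 0.5127, 5.5348], 'gripper_width': 0.2647, 'grasp_force': 58.3544}
go [0.46, -0.1, 0.25] [144.3, 15.7, -212.3] [0.1, 0.0, 0.3]
go [0.445, 0.0975, 0.25] [340.9, 39.9, -212.4] [0.1, 0.0, 0.3]
```

Emit:
{"name": "step_arm", "arguments": {"increments": [[[-1,0,0,-40,0,0,0],[-1,0,0,-80,0,0,0],[-1,0,0,-120,0,0,0],[-1,60,7,-160,0,0,0],[-1,240,28,-180,0,0,0],[-1,240,28,-180,0,0,0],[-1,240,28,-180,0,0,0],[-1,240,28,-180,0,0,0],[-1,240,28,-180,0,0,0],[-1,240,28,-180,0,0,0]]]}}

```text
t: 14.27
eef_pos: [0.4518, 0.0045, 0.2185]
tool_rot: [-0.0, 0.63, 0.777, 0.001]
contact_force: [0.4, -0.2, -1.8]
gripper_width: 0.265
grasp_force: 59.6
```

```bash
python3 - <<'E'
from h import *
o=st();c=cam("wrist")
print(proj(c,[.4454,.097,.064]).round(1),proj(c,[.548,.117,.072]).round(1))
im=c["image"];u,v=proj(c,[.4454,.097,.064]).astype(int);y0=max(0,v-75);x0=u-100
print(x0,y0);cv2.imwrite("pics/w5.png",cv2.resize(im[y0:y0+150,x0:x0+200,::-1],(800,600),interpolation=cv2.INTER_CUBIC))
E
```

```text
{'t': 14.2667, 'q': [0.4807, 0.1821, -0.6878, 2.0444, 0.1383, 0.9583, -0.07], 'eef_pos': [0.4518, 0.0045, 0.2185], 'tool_rot': [-0.0002, 0.6297, 0.7769, 0.0015], 'contact_force': [0.3961, -0.1854, -1.7913], 'gripper_width': 0.2647, 'grasp_force': 59.5541}
[331.6  75.7] [456.4  77. ]
231 0
```

View pics/w5.png

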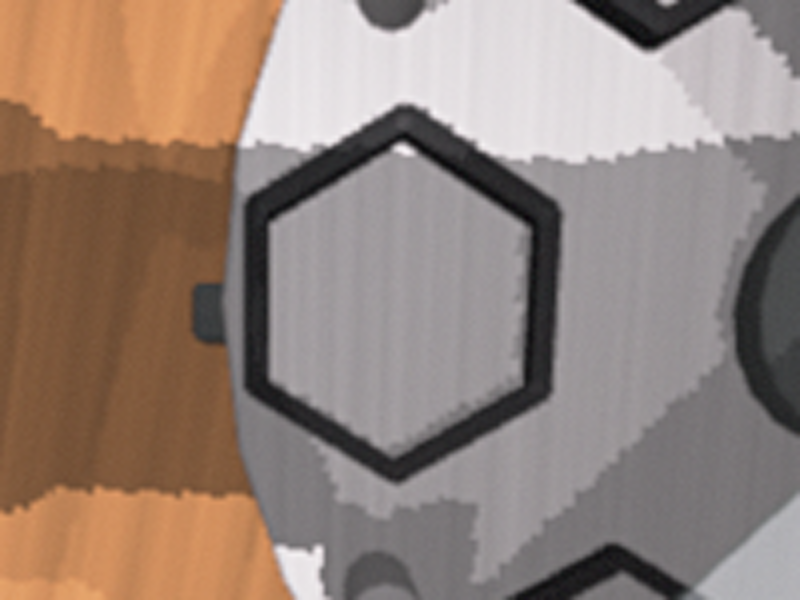

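The crop shows the front nest's outer rim: vertices at (404,104) and (397,481), left edge at 245, right edge at about 555. The centre is therefore at picture (331,73).

```bash
python3 - <<'E'
from h import *
c=cam("wrist");f=lambda p:(p[0]/4+231-.4,p[1]/4-.4)
V=np.array([ray(c,*f(p),.064) for p in[(404,104),(560,205),(551,388),(397,481),(245,388),(246,200)]])
ctr=V.mean(0);print(ctr,np.degrees(np.arctan2(*(V[0]-V[3])[1::-1])),[np.linalg.norm(V[i]-V[i+3])*1e3 for i in range(3)])
st()
go([.4447,.0985,.20],101.1)
E
```

```text
[0.4445947 0.0942716 0.064    ] 101.35800417422415 [np.float64(75.94530322190325), np.float64(76.60046223669184), np.float64(75.9987052550185)]
{'t': 14.3667, 'q': [0.4852, 0.1843, -0.68, 2.0447, 0.1417, 0.9582, -0.0657], 'eef_pos': [0.452, -0.002, 0.2172], 'tool_rot': [-0.0, 0.6319, 0.775, -0.0003], 'contact_force': [0.9248, -0.881, -2.6387], 'gripper_width': 0.2622, 'grasp_force': 59.5505}
go [0.4447, 0.0985, 0.2] [99.9, 13.1, 17.1] [-0.0, 0.0, 0.5]
```

```bash
cat >> h.py <<'E'
def nest(c,guess):
    g=cv2.cvtColor(c["image"],cv2.COLOR_RGB2GRAY);u,v=proj(c,guess).astype(int);x0,y0=max(0,u-75),max(0,v-75)
    m=(g[y0:v+75,x0:u+75]<75).astype(np.uint8);n,l,s,ce=cv2.connectedComponentsWithStats(m)
    i=1+np.argmin([np.hypot(s[k,0]+s[k,2]/2+x0-u,s[k,1]+s[k,3]/2+y0-v)+(1e3 if s[k,4]<300 else 0) for k in range(1,n)])
    h=cv2.convexHull(np.argwhere(l==i)[:,::-1].astype(np.int32));M=cv2.moments(h);p=(M["m10"]/M["m00"]+x0,M["m01"]/M["m00"]+y0)
    P=ray(c,*p,.064);return np.round(p,1),P.round(4),s[i]
E
python3 - <<'E'
from h import *
st();c=cam("wrist");print(nest(c,[.4447,.0985,.064]));cam("wrist")
st();c=cam("wrist");print(nest(c,[.4447,.0985,.064]))
c=cam("top");print(proj(c,[.4442,.0991,.064]))
E
```

```text
{'t': 14.3667, 'q': [0.4852, 0.1843, -0.68, 2.0447, 0.1417, 0.9582, -0.0657], 'eef_pos': [0.452, -0.002, 0.2172], 'tool_rot': [-0.0, 0.6319, 0.775, -0.0003], 'contact_force': [0.9248, -0.881, -2.6387], 'gripper_width': 0.2622, 'grasp_force': 59.5505}
(array([332.1,  64.5]), array([0.4442, 0.0988, 0.064 ]), array([  36,   17,   80,   96, 1728], dtype=int32))
{'t': 14.4667, 'q': [0.4878, 0.1855, -0.6767, 2.0447, 0.1421, 0.9581, -0.0654], 'eef_pos': [0.452, -0.0048, 0.2165], 'tool_rot': [-0.0004, 0.634, 0.7733, -0.0008], 'contact_force': [-0.2797, 0.1079, -2.0973], 'gripper_width': 0.2571, 'grasp_force': 59.5513}
(array([332.4,  60.8]), array([0.4443, 0.0989, 0.064 ]), array([  36,   13,   81,   96, 1759], dtype=int32))
[301.83996605 240.72505782]
```

```bash
python3 - <<'E'
from h import *
go([.4443,.0989,.20],101.1);go([.4443,.0989,.10],101.1)
E
```

```text
go [0.4443, 0.0989, 0.2] [103.8, 12.5, 16.5] [-0.1, 0.0, 0.1]
go [0.4443, 0.0989, 0.1] [103.8, 12.7, 116.5] [-0.1, 0.0, 0.1]
```

Emit:
{"name": "step_arm", "arguments": {"increments": [[[-1,104,13,15,0,0,0],[-1,104,13,15,0,0,0],[-1,104,13,15,0,0,0],[-1,104,13,15,0,0,0],[-1,104,13,45,0,0,0],[-1,104,13,75,0,0,0],[-1,104,13,105,0,0,0],[-1,104,13,105,0,0,0],[-1,104,13,105,0,0,0],[-1,104,13,105,0,0,0]]]}}

```text
t: 15.4
eef_pos: [0.4459, 0.1005, 0.1132]
tool_rot: [0.0, 0.634, 0.773, 0.0]
contact_force: [0.5, -0.3, -1.7]
gripper_width: 0.259
grasp_force: 59.4
```

```bash
python3 - <<'E'
from h import *
st();go([.4443,.0989,.0895],101.1)
E
```

```text
{'t': 15.4, 'q': [0.2255, 0.3649, -0.6837, 2.1328, 0.3376, 0.7487, -0.4797], 'eef_pos': [0.4459, 0.1005, 0.1132], 'tool_rot': [0.0002, 0.6342, 0.7732, 0.0004], 'contact_force': [0.532, -0.3028, -1.6552], 'gripper_width': 0.2592, 'grasp_force': 59.4046}
go [0.4443, 0.0989, 0.0895] [-1.3, -1.9, 23.7] [0.1, -0.0, 0.2]
```

Emit:
{"name": "step_arm", "arguments": {"increments": [[[-1,-1,-2,4,0,0,0],[-1,-1,-2,4,0,0,0],[-1,-1,-2,10,0,0,0],[-1,-1,-2,15,0,0,0],[-1,-1,-2,20,0,0,0],[-1,-1,-2,24,0,0,0],[-1,-1,-2,24,0,0,0],[-1,-1,-2,24,0,0,0]]]}}

```text
t: 16.07
eef_pos: [0.4431, 0.0996, 0.0879]
tool_rot: [-0.0, 0.634, 0.774, -0.0]
contact_force: [-0.8, -0.2, -0.9]
gripper_width: 0.261
grasp_force: 59.6
```

```bash
python3 - <<'E'
from h import *
st();go([.4443,.0989,.0878],101.1);
c=cam("wrist");print(nest(c,[.4443,.0989,.064]));cv2.imwrite("pics/w6.png",c["image"][150:400,160:480,::-1])
E
```

```text
{'t': 16.0667, 'q': [0.1985, 0.4041, -0.6573, 2.1565, 0.3839, 0.696, -0.5209], 'eef_pos': [0.4431, 0.0996, 0.0879], 'tool_rot': [-0.0001, 0.6336, 0.7737, -0.0001], 'contact_force': [-0.821, -0.2082, -0.8691], 'gripper_width': 0.2608, 'grasp_force': 59.621}
go [0.4443, 0.0989, 0.0878] [-0.9, 1.1, 0.1] [-0.0, -0.0, 0.3]
(array([318.8, 247. ]), array([0.4452, 0.092 , 0.064 ]), array([   0,    4,  150,  146, 7238], dtype=int32))
```

Emit:
{"name": "step_arm", "arguments": {"increments": [[[-0.2,0,0,0,0,0,0],[-0.2,0,0,0,0,0,0],[-0.2,0,0,0,0,0,0],[-0.2,0,0,-10,0,0,0],[-0.2,0,0,-45,0,0,0],[-0.2,0,0,-80,0,0,0],[-0.2,-63,-2,-80,0,0,-30],[-0.2,-63,-2,-80,0,0,-30],[-0.2,-63,-2,-80,0,0,-30],[-0.2,-63,-2,-80,0,0,-30]]]}}

```text
t: 16.95
eef_pos: [0.454, 0.0353, 0.1692]
tool_rot: [0.001, 0.43, 0.903, -0.0]
contact_force: [0.6, 1.0, -0.0]
gripper_width: 0.4
grasp_force: 0.0
```

Emit:
{"name": "step_arm", "arguments": {"increments": [[[-0.2,0,0,0,0,0,0],[-0.2,0,0,0,0,0,0]]]}}

```text
t: 17.12
eef_pos: [0.4537, 0.0373, 0.1688]
tool_rot: [0.0, 0.433, 0.902, 0.0]
contact_force: [0.7, -0.5, 0.8]
gripper_width: 0.403
grasp_force: 0.0
```

```bash
python3 - <<'E'
from h import *
st();go([.4534,.0371,.085],131.1)
c=cam("wrist");P=proj(c,[.4443,.0989,.112]);print(P,proj(c,[.4534,.0371,.112]));
print(blanks(c,.1)); cv2.imwrite("pics/w7.png",c["image"][:,:,::-1])
E
```

```text
{'t': 17.1167, 'q': [0.4786, 0.2884, -0.7977, 2.0845, 0.2694, 0.8704, 0.2016], 'eef_pos': [0.4537, 0.0373, 0.1688], 'tool_rot': [0.0002, 0.4328, 0.9015, 0.0002], 'contact_force': [0.6788, -0.4758, 0.8357], 'gripper_width': 0.4029, 'grasp_force': 0.0}
go [0.4534, 0.0371, 0.085] [0.0, -0.4, 83.8] [0.0, 0.0, -2.4]
[369.13382485 130.48178463] [316.93926856 214.67325194]
[]
```

View pics/w7.png

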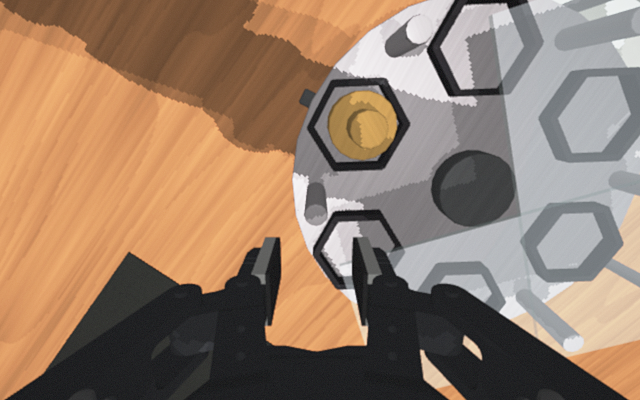

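The blank stands in the front nest, neck top at (369,129). The post top is at (317,215), both as predicted. I lower onto the post, grip it and index.

Emit:
{"name": "step_arm", "arguments": {"increments": [[[-0.2,0,0,40,0,0,0],[-0.2,0,0,75,0,0,0],[-0.2,0,0,85,0,0,0],[-0.2,0,0,85,0,0,0],[-1,0,0,85,0,0,0],[-1,0,0,85,0,0,0],[-1,0,0,85,0,0,0],[-1,0,0,85,0,0,0],[-1,0,0,85,0,0,0]]], "force": 40}}

```text
t: 17.92
eef_pos: [0.4538, 0.0367, 0.0844]
tool_rot: [0.001, 0.431, 0.902, -0.0]
contact_force: [-4.3, -3.9, 7.7]
gripper_width: 0.17
grasp_force: 40.3
```

Emit:
{"name": "step_arm", "arguments": {"increments": [[[-1,14,1,0,0,0,6.5],[-1,28,3,0,0,0,13],[-1,42,7,0,0,0,19.5],[-1,55,13,0,0,0,26],[-1,67,20,0,0,0,32.5],[-1,79,28,0,0,0,39],[-1,89,37,0,0,0,45.5],[-1,98,48,0,0,0,52],[-1,106,60,0,0,0,58.5],[-1,109,63,0,0,0,60]]]}}

```text
t: 18.75
eef_pos: [0.4325, 0.1653, 0.0844]
tool_rot: [-0.001, 0.825, 0.565, 0.0]
contact_force: [-9.3, -1.5, 12.3]
gripper_width: 0.168
grasp_force: 42.0
```

```bash
python3 - <<'E'
from h import *
st();go([.4290,.1596,.083],71.1)
E
```

```text
{'t': 18.75, 'q': [-0.0785, 0.391, -0.4962, 2.1472, 0.2936, 0.6679, -1.1467], 'eef_pos': [0.4325, 0.1653, 0.0844], 'tool_rot': [-0.0011, 0.8254, 0.5645, 0.0], 'contact_force': [-9.2798, -1.4712, 12.297], 'gripper_width': 0.1678, 'grasp_force': 42.0052}
go [0.429, 0.1596, 0.083] [-6.6, -1.2, 1.4] [-0.1, -0.1, -2.4]
```

Emit:
{"name": "step_arm", "arguments": {"increments": [[[-1,-3,-1,0,0,0,0],[-1,-3,-1,0,0,0,0],[-0.2,-3,-1,0,0,0,0],[-0.2,-3,-1,0,0,0,0],[-0.2,-3,-1,0,0,0,0],[-0.2,-3,-1,-40,0,0,0],[-0.2,-3,-1,-80,0,0,0],[-0.2,-3,-1,-120,0,0,0],[-0.2,-3,-1,-120,0,0,0]]]}}

```text
t: 19.5
eef_pos: [0.4366, 0.1616, 0.2106]
tool_rot: [0.002, 0.825, 0.566, 0.006]
contact_force: [1.4, 1.5, 0.4]
gripper_width: 0.397
grasp_force: 0.0
```

```bash
cat >> h.py <<'E'
def chk(c):
    """posts/nest check with any camera: print yellow blobs with world at z=.08 and z=.03"""
    for b in blanks(c): print(b[0],b[1],b[2],ray(c,*b[0],.08).round(4).tolist())
E
python3 - <<'E'
from h import *
st();go([.50,-.02,.25],101.1);go([.567,-.2275,.20],101.1)
chk(cam("scene"));print();chk(cam("top"))
ax=np.array([.5473,.1191])
for k in range(3):
    a=np.radians(191.1-60*k);print("st",k,(ax+.105*np.array([np.cos(a),np.sin(a)])).round(4))
E
```

```text
{'t': 19.5, 'q': [0.0227, 0.1942, -0.5689, 2.0391, 0.1331, 0.9294, -0.9842], 'eef_pos': [0.4366, 0.1616, 0.2106], 'tool_rot': [0.0016, 0.8246, 0.5657, 0.0064], 'contact_force': [1.4167, 1.546, 0.3951], 'gripper_width': 0.3967, 'grasp_force': 0.0}
go [0.5, -0.02, 0.25] [-146.3, 124.9, -39.4] [0.7, -0.3, -32.2]
go [0.567, -0.2275, 0.2] [-316.2, 261.6, 10.4] [0.7, -0.3, -32.2]
[262.4, 284.7] 122 [0.5657, -0.228, 0.03] [0.588, -0.2422, 0.08]
[239.2, 309.1] 133 [0.5787, -0.3309, 0.03] [0.6008, -0.3414, 0.08]

[439.9, 193.2] 188 [0.5815, -0.3289, 0.03] [0.5753, -0.3136, 0.08]
[407.1, 198.2] 206 [0.5681, -0.2269, 0.03] [0.5626, -0.216, 0.08]
st 0 [0.4443 0.0989]
st 1 [0.4783 0.1982]
st 2 [0.5813 0.2184]
```

Emit:
{"name": "step_arm", "arguments": {"increments": [[[0.3,-146,125,-30,0,0,-30],[0.3,-146,125,-30,0,0,-30],[0.3,-146,125,-30,0,0,-30],[0.3,-146,125,-30,0,0,-30],[0.3,-146,125,-30,0,0,-32],[0.3,-316,261,10,0,0,-32],[0.3,-316,261,10,0,0,-32],[0.3,-316,261,10,0,0,-32],[0.3,-316,261,10,0,0,-32],[0.3,-316,261,10,0,0,-32]]]}}

```text
t: 20.43
eef_pos: [0.5527, -0.2041, 0.1956]
tool_rot: [-0.001, 0.637, 0.771, -0.001]
contact_force: [0.3, 1.1, 0.0]
gripper_width: 0.65
grasp_force: 0.0
```

Emit:
{"name": "step_arm", "arguments": {"increments": [[[0.3,0,0,0,0,0,0],[0.3,0,0,0,0,0,0],[0.3,0,0,0,0,0,0]]]}}

```text
t: 20.68
eef_pos: [0.5526, -0.2012, 0.1962]
tool_rot: [-0.001, 0.637, 0.771, -0.0]
contact_force: [0.4, 0.3, 0.0]
gripper_width: 0.649
grasp_force: 0.0
```

```bash
python3 - <<'E'
from h import *
st();go([.567,-.2275,.11],101.1);go([.567,-.2275,.038],101.1)
c=cam("wrist");print(wb(c),proj(c,[.567,-.2275,.03]),proj(c,[.58,-.33,.03]))
E
```

```text
{'t': 20.6833, 'q': [0.554, 0.4023, -0.3985, 1.7814, 0.1806, 0.9967, 0.276], 'eef_pos': [0.5526, -0.2012, 0.1962], 'tool_rot': [-0.0015, 0.6365, 0.7713, -0.0002], 'contact_force': [0.424, 0.2752, 0.0239], 'gripper_width': 0.6495, 'grasp_force': 0.0}
go [0.567, -0.2275, 0.11] [-28.7, 9.4, 86.1] [-0.1, -0.1, -0.2]
go [0.567, -0.2275, 0.038] [-28.9, 9.5, 158.1] [-0.1, -0.1, -0.2]
[(173.0, 377.5, 24.6, [173.1, 379.7], [17.8, 45.1], [0.4306, -0.4734, 0.03]), (451.0, 377.0, 24.2, [452.0, 378.0], [28.3, 43.7], [0.7539, -0.4097, 0.03]), (378.5, 322.5, 30.5, [375.1, 329.3], [17.9, 61.0], [0.6514, -0.3524, 0.03]), (320.0, 291.5, 30.5, [319.9, 290.6], [42.9, 59.0], [0.5796, -0.326, 0.03]), (609.7, 288.4, 74.4, [600.6, 281.0], [51.6, 151.8], [0.8859, -0.2628, 0.03]), (326.6, 200.7, 26.7, [326.4, 201.5], [47.5, 52.4], [0.5662, -0.2235, 0.03]), (420.0, 170.0, 28.3, [421.2, 171.3], [22.1, 60.6], [0.649, -0.1759, 0.03]), (494.5, 231.5, 99.3, [510.3, 233.4], [104.1, 182.9], [0.7415, -0.2234, 0.03]), (105.5, 205.0, 109.1, [112.3, 220.1], [15.5, 264.7], [0.3495, -0.27, 0.03]), (324.0, 95.0, 32.6, [322.5, 99.2], [30.8, 61.4], [0.544, -0.1253, 0.03]), (14.0, 229.0, 162.3, [41.5, 218.3], [104.2, 282.3], [0.2575, -0.314, 0.03]), (607.5, 86.5, 55.3, [610.1, 93.7], [32.2, 112.0], [0.7938, -0.0699, 0.03]), (585.0, 72.0, 64.8, [583.3, 83.4], [9.6, 165.0], [0.7688, -0.0622, 0.03]), (555.0, 55.0, 64.1, [555.8, 72.9], [35.8, 124.9], [0.7371, -0.054, 0.03]), (510.5, 56.5, 63.3, [513.7, 67.4], [28.6, 125.7], [0.6991, -0.0625, 0.03]), (434.6, 7.5, 21.9, [437.3, 9.4], [21.5, 45.9], [0.6223, -0.0381, 0.03])] [326.56972014 204.52926112] [319.67932285 294.70411918]
```

Emit:
{"name": "step_arm", "arguments": {"increments": [[[0.3,-29,9.5,30,0,0,0],[0.3,-29,9.5,50,0,0,0],[0.3,-29,9.5,85,0,0,0],[0.3,-29,9.5,120,0,0,0],[0.3,-29,9.5,150,0,0,0],[0.3,-29,9.5,157,0,0,0],[0.3,-29,9.5,157,0,0,0],[0.3,-29,9.5,157,0,0,0],[0.3,-29,9.5,157,0,0,0]]]}}

```text
t: 21.48
eef_pos: [0.5699, -0.2284, 0.0431]
tool_rot: [0.002, 0.636, 0.772, 0.001]
contact_force: [-0.0, 0.4, 0.5]
gripper_width: 0.649
grasp_force: 0.0
```

```bash
python3 - <<'E'
from h import *
st();go([.567,-.2275,.038],101.1)
E
```

```text
{'t': 21.4833, 'q': [0.5258, 0.6261, -0.3312, 1.8258, 0.2888, 0.7332, 0.2292], 'eef_pos': [0.5699, -0.2284, 0.0431], 'tool_rot': [0.0017, 0.6362, 0.7715, 0.0008], 'contact_force': [-0.0299, 0.3953, 0.5461], 'gripper_width': 0.6491, 'grasp_force': 0.0}
go [0.567, -0.2275, 0.038] [1.5, -2.7, 5.1] [0.2, 0.1, -0.1]
```

Emit:
{"name": "step_arm", "arguments": {"increments": [[[0.3,0,-1,1,0,0,0],[0.3,0,-1,1,0,0,0],[0.3,0,-1,1,0,0,0],[-1,0,-1,1,0,0,0],[-1,0,-1,1,0,0,0],[-1,0,-1,1,0,0,0],[-1,0,-1,1,0,0,0],[-1,0,-1,1,0,0,0],[-1,0,-1,1,0,0,0],[-1,0,-1,1,0,0,0]]], "force": 60}}

```text
t: 22.32
eef_pos: [0.5676, -0.2289, 0.0401]
tool_rot: [0.0, 0.637, 0.771, 0.0]
contact_force: [0.3, -0.9, 3.8]
gripper_width: 0.263
grasp_force: 58.6
```

```bash
python3 - <<'E'
from h import *
st();go([.567,-.2275,.038],101.1); go([.4443,.0989,.20],101.1)
E
```

```text
{'t': 22.3167, 'q': [0.5268, 0.629, -0.3297, 1.8295, 0.2899, 0.7295, 0.229], 'eef_pos': [0.5676, -0.2289, 0.0401], 'tool_rot': [0.0004, 0.6365, 0.7713, 0.0001], 'contact_force': [0.3239, -0.9078, 3.8346], 'gripper_width': 0.2625, 'grasp_force': 58.5823}
go [0.567, -0.2275, 0.038] [1.5, -0.3, 2.1] [0.0, 0.0, -0.2]
go [0.4443, 0.0989, 0.2] [345.2, -58.7, -160.0] [0.0, 0.0, -0.2]
```

Emit:
{"name": "step_arm", "arguments": {"increments": [[[-1,0,0,-40,0,0,0],[-1,0,0,-80,0,0,0],[-1,0,0,-120,0,0,0],[-1,30,-5,-150,0,0,0],[-1,200,-34,-165,0,0,0],[-1,200,-34,-165,0,0,0],[-1,200,-34,-165,0,0,0],[-1,200,-34,-165,0,0,0],[-1,200,-34,-165,0,0,0],[-1,200,-34,-165,0,0,0]]]}}

```text
t: 23.15
eef_pos: [0.4943, -0.0352, 0.2047]
tool_rot: [-0.001, 0.634, 0.773, -0.0]
contact_force: [0.5, -0.5, -2.8]
gripper_width: 0.259
grasp_force: 59.7
```

Emit:
{"name": "step_arm", "arguments": {"increments": [[[-1,142,-24,0,0,0,0],[-1,142,-24,0,0,0,0],[-1,142,-24,0,0,0,0],[-1,142,-24,0,0,0,0],[-1,142,-24,0,0,0,0],[-1,142,-24,0,0,0,0],[-1,142,-24,0,0,0,0]]]}}

```text
t: 23.73
eef_pos: [0.4457, 0.0943, 0.2043]
tool_rot: [-0.0, 0.637, 0.771, -0.001]
contact_force: [0.1, -0.6, -1.2]
gripper_width: 0.258
grasp_force: 59.6
```

```bash
python3 - <<'E'
from h import *
st();go([.4446,.0975,.113],101.1)
c=cam("wrist","w8");print(proj(c,[.4783,.1982,.112]))
E
```

```text
{'t': 23.7333, 'q': [0.1848, 0.1957, -0.5878, 2.056, 0.1357, 0.9276, -0.287], 'eef_pos': [0.4457, 0.0943, 0.2043], 'tool_rot': [-0.0001, 0.6372, 0.7707, -0.0006], 'contact_force': [0.1005, -0.5695, -1.2401], 'gripper_width': 0.2583, 'grasp_force': 59.626}
go [0.4446, 0.0975, 0.113] [3.4, -0.4, 91.3] [-0.1, 0.0, -0.3]
[394.06009648  61.61949662]
```

View pics/w8.png

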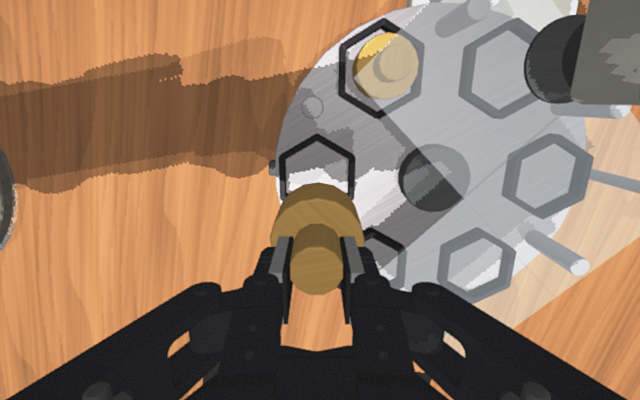

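Blank C now sits at station 1, its neck top at (397,63) against a predicted (394,62). The held blank is above the empty front nest, whose upper half shows at (317,165).

Emit:
{"name": "step_arm", "arguments": {"increments": [[[-1,3,0,30,0,0,0],[-1,3,0,60,0,0,0],[-1,3,0,88,0,0,0],[-1,3,0,88,0,0,0],[-1,3,0,88,0,0,0],[-1,3,0,88,0,0,0]]]}}

```text
t: 24.28
eef_pos: [0.4459, 0.0985, 0.1179]
tool_rot: [0.0, 0.637, 0.771, 0.0]
contact_force: [0.2, -0.4, -1.2]
gripper_width: 0.259
grasp_force: 59.5
```

```bash
python3 - <<'E'
from h import *
st();go([.4446,.0975,.0905],101.1)
E
```

```text
{'t': 24.2833, 'q': [0.1236, 0.3296, -0.5546, 2.1368, 0.2565, 0.7371, -0.4088], 'eef_pos': [0.4459, 0.0985, 0.1179], 'tool_rot': [0.0003, 0.6371, 0.7708, 0.0005], 'contact_force': [0.2032, -0.351, -1.2171], 'gripper_width': 0.2595, 'grasp_force': 59.5201}
go [0.4446, 0.0975, 0.0905] [-0.7, -1.5, 27.4] [0.1, -0.0, -0.3]
```

Emit:
{"name": "step_arm", "arguments": {"increments": [[[-1,-1,-1.5,5,0,0,0],[-1,-1,-1.5,12,0,0,0],[-1,-1,-1.5,18,0,0,0],[-1,-1,-1.5,23,0,0,0],[-1,-1,-1.5,27,0,0,0],[-1,-1,-1.5,27,0,0,0],[-1,-1,-1.5,27,0,0,0],[-1,-1,-1.5,27,0,0,0]]]}}

```text
t: 24.95
eef_pos: [0.4436, 0.0978, 0.09]
tool_rot: [0.0, 0.636, 0.771, -0.0]
contact_force: [-2.0, -0.5, 3.4]
gripper_width: 0.257
grasp_force: 60.3
```

```bash
python3 - <<'E'
from h import *
st();go([.4446,.0975,.0905],101.1);go([.4534,.0371,.17],131.1)
E
```

```text
{'t': 24.95, 'q': [0.0992, 0.3742, -0.5322, 2.1614, 0.3012, 0.6762, -0.4488], 'eef_pos': [0.4436, 0.0978, 0.09], 'tool_rot': [0.0001, 0.6364, 0.7713, -0.0], 'contact_force': [-1.9994, -0.5441, 3.4151], 'gripper_width': 0.2568, 'grasp_force': 60.2991}
go [0.4446, 0.0975, 0.0905] [-0.5, 0.9, -0.5] [0.0, 0.0, -0.2]
go [0.4534, 0.0371, 0.17] [-61.5, -1.9, -80.0] [0.0, 0.0, -30.2]
```

Seated. I release, move to the post and index.

Emit:
{"name": "step_arm", "arguments": {"increments": [[[-0.2,0,0,0,0,0,0],[-0.2,0,0,0,0,0,0],[-0.2,0,0,0,0,0,0],[-0.2,0,0,-10,0,0,0],[-0.2,0,0,-45,0,0,0],[-0.2,0,0,-80,0,0,0],[-0.2,-61,-2,-80,0,0,-30],[-0.2,-61,-2,-80,0,0,-30],[-0.2,-61,-2,-80,0,0,-30],[-0.2,-61,-2,-80,0,0,-30]]]}}

```text
t: 25.78
eef_pos: [0.4535, 0.0355, 0.1707]
tool_rot: [0.001, 0.434, 0.901, -0.0]
contact_force: [0.5, 1.4, -0.3]
gripper_width: 0.397
grasp_force: 0.0
```

Emit:
{"name": "step_arm", "arguments": {"increments": [[[-0.2,0,0,0,0,0,0],[-0.2,0,0,0,0,0,0],[-0.2,0,0,0,0,0,0]]]}}

```text
t: 26.03
eef_pos: [0.4531, 0.0376, 0.1701]
tool_rot: [0.0, 0.436, 0.9, 0.0]
contact_force: [0.2, 0.3, 0.2]
gripper_width: 0.403
grasp_force: 0.0
```

```bash
python3 - <<'E'
from h import *
st();go([.4534,.0371,.084],131.1)
c=cam("wrist","w9")
hsv=cv2.cvtColor(c["image"],cv2.COLOR_RGB2HSV)
m=cv2.morphologyEx(cv2.inRange(hsv,(15,110,60),(34,255,255)),cv2.MORPH_OPEN,np.ones((3,3)));P=proj(c,[.4443,.0989,.084]);print(P)
n,l,s,ce=cv2.connectedComponentsWithStats(m)
for i in range(1,n):
    if s[i,4]>200 and np.hypot(*(ce[i]-P))<60: print(s[i],ce[i].round(1))
E
```

```text
{'t': 26.0333, 'q': [0.3433, 0.2524, -0.6371, 2.0915, 0.1982, 0.8551, 0.2583], 'eef_pos': [0.4531, 0.0376, 0.1701], 'tool_rot': [0.0001, 0.4363, 0.8998, 0.0001], 'contact_force': [0.2201, 0.346, 0.182], 'gripper_width': 0.4026, 'grasp_force': 0.0}
go [0.4534, 0.0371, 0.084] [-0.5, -0.1, 86.1] [0.0, 0.0, -2.8]
[362.22762588 127.21316126]
[ 327   90   69   68 3713] [361.4 123.3]
```

Emit:
{"name": "step_arm", "arguments": {"increments": [[[-0.2,0,0,40,0,0,0],[-0.2,0,0,75,0,0,0],[-0.2,0,0,86,0,0,0],[-0.2,0,0,86,0,0,0],[-1,0,0,86,0,0,0],[-1,0,0,86,0,0,0],[-1,0,0,86,0,0,0],[-1,0,0,86,0,0,0],[-1,0,0,86,0,0,0]]], "force": 40}}

```text
t: 26.83
eef_pos: [0.4536, 0.037, 0.085]
tool_rot: [0.001, 0.435, 0.9, -0.0]
contact_force: [-3.7, -2.4, 7.9]
gripper_width: 0.173
grasp_force: 40.4
```

Emit:
{"name": "step_arm", "arguments": {"increments": [[[-1,14,1,0,0,0,6],[-1,28,3,0,0,0,12],[-1,42,7,0,0,0,18],[-1,55,13,0,0,0,25],[-1,67,20,0,0,0,31],[-1,79,28,0,0,0,37],[-1,89,37,0,0,0,43],[-1,97,48,0,0,0,50],[-1,104,58,0,0,0,56],[-1,106,61,0,0,0,58]]]}}

```text
t: 27.67
eef_pos: [0.4317, 0.163, 0.0848]
tool_rot: [-0.002, 0.817, 0.576, -0.001]
contact_force: [-17.1, 5.8, 18.7]
gripper_width: 0.169
grasp_force: 42.0
```

Emit:
{"name": "step_arm", "arguments": {"increments": [[[-1,0,0,0,0,0,0],[-1,0,0,0,0,0,0],[-0.2,0,0,0,0,0,0],[-0.2,0,0,0,0,0,0],[-0.2,0,0,0,0,0,0],[-0.2,0,0,-40,0,0,0],[-0.2,0,0,-80,0,0,0],[-0.2,0,0,-120,0,0,0],[-0.2,0,0,-120,0,0,0]]]}}

```text
t: 28.42
eef_pos: [0.4397, 0.1602, 0.2113]
tool_rot: [0.002, 0.817, 0.576, 0.007]
contact_force: [0.9, 1.2, 0.9]
gripper_width: 0.402
grasp_force: 0.0
```

```bash
python3 - <<'E'
from h import *
st();go([.52,-.10,.25],101.1);go([.58,-.33,.20],101.1)
chk(cam("scene"));print();chk(cam("top"))
E
```

```text
{'t': 28.4167, 'q': [-0.1025, 0.1802, -0.4224, 2.0411, 0.0947, 0.9246, -0.9175], 'eef_pos': [0.4397, 0.1602, 0.2113], 'tool_rot': [0.0016, 0.8173, 0.5762, 0.0065], 'contact_force': [0.9459, 1.1548, 0.8909], 'gripper_width': 0.4024, 'grasp_force': 0.0}
go [0.52, -0.1, 0.25] [-217.8, 163.4, -39.0] [0.7, -0.3, -30.7]
go [0.58, -0.33, 0.2] [-414.7, 296.7, 10.7] [0.7, -0.3, -30.7]
[239.2, 308.9] 131 [0.5786, -0.3304, 0.03] [0.6003, -0.341, 0.08]

[440.0, 193.1] 190 [0.5817, -0.3292, 0.03] [0.5755, -0.3139, 0.08]
```

Emit:
{"name": "step_arm", "arguments": {"increments": [[[0.3,-218,163,-39,0,0,-31],[0.3,-218,163,-39,0,0,-31],[0.3,-218,163,-39,0,0,-31],[0.3,-218,163,-39,0,0,-31],[0.3,-218,163,-39,0,0,-31],[0.3,-218,163,-39,0,0,-31],[0.3,-218,163,-39,0,0,-31],[0.3,-218,163,-39,0,0,-31]]]}}

```text
t: 29.18
eef_pos: [0.516, -0.109, 0.2421]
tool_rot: [0.001, 0.636, 0.772, -0.001]
contact_force: [0.3, -0.9, 0.9]
gripper_width: 0.651
grasp_force: 0.0
```

```bash
python3 - <<'E'
from h import *
st();go([.58,-.33,.15],101.1)
E
```

```text
{'t': 29.1833, 'q': [0.3304, 0.2404, -0.2839, 1.8789, 0.0806, 1.0334, 0.205], 'eef_pos': [0.516, -0.109, 0.2421], 'tool_rot': [0.0006, 0.6361, 0.7716, -0.0011], 'contact_force': [0.2783, -0.9434, 0.9356], 'gripper_width': 0.6512, 'grasp_force': 0.0}
go [0.58, -0.33, 0.15] [-228.9, 20.7, 92.6] [-0.1, 0.1, -0.1]
```

Emit:
{"name": "step_arm", "arguments": {"increments": [[[0.3,-229,21,60,0,0,0],[0.3,-229,21,60,0,0,0],[0.3,-229,21,60,0,0,0],[0.3,-229,21,60,0,0,0],[0.3,-229,21,60,0,0,0],[0.3,-229,21,60,0,0,0],[0.3,-229,21,92,0,0,0],[0.3,-229,21,92,0,0,0],[0.3,-229,21,92,0,0,0],[0.3,-229,21,92,0,0,0]]]}}

```text
t: 30.02
eef_pos: [0.5817, -0.3208, 0.1507]
tool_rot: [-0.001, 0.633, 0.774, 0.0]
contact_force: [0.3, -0.3, 0.5]
gripper_width: 0.647
grasp_force: 0.0
```

```bash
python3 - <<'E'
from h import *
st();go([.58,-.33,.039],101.1)
c=cam("wrist");print(proj(c,[.58,-.33,.062]),proj(c,[.58,-.33,.0]))
hsv=cv2.cvtColor(c["image"],cv2.COLOR_RGB2HSV)
m=cv2.morphologyEx(cv2.inRange(hsv,(15,110,60),(34,255,255)),cv2.MORPH_OPEN,np.ones((3,3)));P=proj(c,[.58,-.33,.03])
n,l,s,ce=cv2.connectedComponentsWithStats(m)
for i in range(1,n):
    if s[i,4]>200 and np.hypot(*(ce[i]-P))<60: print(s[i],ce[i].round(1),P)
E
```

```text
{'t': 30.0167, 'q': [0.5397, 0.545, -0.182, 1.6438, 0.1136, 0.9642, 0.5196], 'eef_pos': [0.5817, -0.3208, 0.1507], 'tool_rot': [-0.0006, 0.6326, 0.7745, 0.0002], 'contact_force': [0.2732, -0.2811, 0.5225], 'gripper_width': 0.6471, 'grasp_force': 0.0}
go [0.58, -0.33, 0.039] [-8.8, -3.5, 111.6] [-0.0, -0.1, 0.4]
[312.7103548  210.73725597] [313.42211729 189.20025008]
[291 163  48  19 493] [314.8 171.8] [313.11631102 198.45354943]
[300 181  36  24 483] [319.9 191. ] [313.11631102 198.45354943]
```

Emit:
{"name": "step_arm", "arguments": {"increments": [[[0.3,-9,-3,20,0,0,0],[0.3,-9,-3,55,0,0,0],[0.3,-9,-3,90,0,0,0],[0.3,-9,-3,111,0,0,0],[0.3,-9,-3,111,0,0,0],[0.3,-9,-3,111,0,0,0],[0.3,-9,-3,111,0,0,0],[0.3,-9,-3,111,0,0,0]]]}}

```text
t: 30.73
eef_pos: [0.5824, -0.332, 0.0428]
tool_rot: [0.002, 0.633, 0.774, 0.001]
contact_force: [0.1, 0.2, 0.2]
gripper_width: 0.647
grasp_force: 0.0
```

```bash
python3 - <<'E'
from h import *
st();go([.5805,-.33,.038],101.1)
c=cam("wrist","w10");print(proj(c,[.5805,-.33,.062]))
E
```

```text
{'t': 30.7333, 'q': [0.5398, 0.68, -0.1632, 1.6918, 0.1465, 0.777, 0.5081], 'eef_pos': [0.5824, -0.332, 0.0428], 'tool_rot': [0.0023, 0.633, 0.7742, 0.0006], 'contact_force': [0.1244, 0.2063, 0.2036], 'gripper_width': 0.6468, 'grasp_force': 0.0}
go [0.5805, -0.33, 0.038] [2.3, -1.5, 4.8] [0.2, 0.2, 0.4]
[314.75226942 269.46588906]
```

View pics/w10.png

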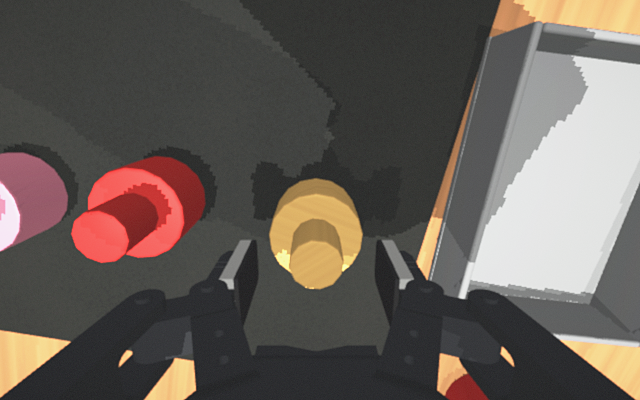

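The neck top is at (316,265), centred; about 3 mm of forward correction is needed before closing.

Emit:
{"name": "step_arm", "arguments": {"increments": [[[0.3,2,-1,2,0,0,0],[0.3,2,-1,2,0,0,0],[0.3,2,-1,2,0,0,0],[-1,2,-1,2,0,0,0],[-1,2,-1,2,0,0,0],[-1,2,-1,2,0,0,0],[-1,2,-1,2,0,0,0],[-1,2,-1,2,0,0,0],[-1,2,-1,2,0,0,0],[-1,2,-1,2,0,0,0]]], "force": 60}}

```text
t: 31.62
eef_pos: [0.5797, -0.3296, 0.038]
tool_rot: [0.0, 0.633, 0.774, 0.0]
contact_force: [2.1, 0.4, 1.0]
gripper_width: 0.259
grasp_force: 58.6
```

```bash
python3 - <<'E'
from h import *
st();go([.5805,-.329,.038],101.1); go([.50,0,.21],101.1)
E
```

```text
{'t': 31.6167, 'q': [0.5384, 0.6832, -0.1628, 1.6996, 0.1473, 0.7697, 0.5056], 'eef_pos': [0.5797, -0.3296, 0.038], 'tool_rot': [0.0005, 0.633, 0.7741, 0.0002], 'contact_force': [2.1036, 0.407, 1.0289], 'gripper_width': 0.2588, 'grasp_force': 58.5852}
go [0.5805, -0.329, 0.038] [0.4, 0.9, 0.0] [0.1, 0.0, 0.4]
go [0.5, 0, 0.21] [338.8, -12.5, -172.1] [0.1, 0.0, 0.4]
```

Emit:
{"name": "step_arm", "arguments": {"increments": [[[-1,0,0,-40,0,0,0],[-1,0,0,-80,0,0,0],[-1,0,0,-120,0,0,0],[-1,30,0,-150,0,0,0],[-1,240,-9,-172,0,0,0],[-1,240,-9,-172,0,0,0],[-1,240,-9,-172,0,0,0],[-1,240,-9,-172,0,0,0],[-1,240,-9,-172,0,0,0],[-1,240,-9,-172,0,0,0]]]}}

```text
t: 32.45
eef_pos: [0.5205, -0.0874, 0.2101]
tool_rot: [-0.002, 0.629, 0.777, 0.001]
contact_force: [0.6, 1.0, -1.6]
gripper_width: 0.261
grasp_force: 59.3
```

```bash
python3 - <<'E'
from h import *
st();go([.4443,.0989,.205],101.1)
E
```

```text
{'t': 32.45, 'q': [0.2917, 0.2771, -0.2869, 1.9114, 0.0899, 0.9678, 0.1737], 'eef_pos': [0.5205, -0.0874, 0.2101], 'tool_rot': [-0.0019, 0.6292, 0.7772, 0.0007], 'contact_force': [0.5677, 0.9571, -1.6028], 'gripper_width': 0.2608, 'grasp_force': 59.3201}
go [0.4443, 0.0989, 0.205] [198.1, -35.7, 5.9] [-0.1, -0.2, 0.9]
```

Emit:
{"name": "step_arm", "arguments": {"increments": [[[-1,205,-38,5,0,0,0],[-1,205,-38,5,0,0,0],[-1,205,-38,5,0,0,0],[-1,205,-38,5,0,0,0],[-1,205,-38,5,0,0,0],[-1,205,-38,5,0,0,0],[-1,205,-38,35,0,0,0],[-1,205,-38,65,0,0,0],[-1,205,-38,90,0,0,0],[-1,205,-38,90,0,0,0]]]}}

```text
t: 33.28
eef_pos: [0.4409, 0.0953, 0.1155]
tool_rot: [-0.003, 0.633, 0.774, -0.004]
contact_force: [-0.7, -0.3, -2.0]
gripper_width: 0.26
grasp_force: 59.3
```

Emit:
{"name": "step_arm", "arguments": {"increments": [[[-1,0,0,0,0,0,0],[-1,0,0,0,0,0,0],[-1,0,0,0,0,0,0]]]}}

```text
t: 33.53
eef_pos: [0.446, 0.0973, 0.1213]
tool_rot: [0.001, 0.633, 0.774, 0.001]
contact_force: [0.4, 1.2, -1.6]
gripper_width: 0.258
grasp_force: 59.3
```

```bash
python3 - <<'E'
from h import *
st();go([.4443,.0989,.0885],101.1)
E
```

```text
{'t': 33.5333, 'q': [-0.0055, 0.2998, -0.3995, 2.1438, 0.1748, 0.7254, -0.3207], 'eef_pos': [0.446, 0.0973, 0.1213], 'tool_rot': [0.0008, 0.6333, 0.7739, 0.001], 'contact_force': [0.3544, 1.171, -1.6471], 'gripper_width': 0.2582, 'grasp_force': 59.286}
go [0.4443, 0.0989, 0.0885] [1.9, -1.4, 32.8] [0.2, 0.0, 0.3]
```

Emit:
{"name": "step_arm", "arguments": {"increments": [[[-1,2,-1,5,0,0,0],[-1,2,-1,10,0,0,0],[-1,2,-1,17,0,0,0],[-1,2,-1,23,0,0,0],[-1,2,-1,28,0,0,0],[-1,2,-1,32,0,0,0],[-1,2,-1,32,0,0,0],[-1,2,-1,32,0,0,0],[-1,2,-1,32,0,0,0]]]}}

```text
t: 34.28
eef_pos: [0.4431, 0.0989, 0.0876]
tool_rot: [-0.0, 0.633, 0.774, -0.0]
contact_force: [-0.1, -0.4, -1.7]
gripper_width: 0.255
grasp_force: 59.6
```

```bash
python3 - <<'E'
from h import *
st();go([.4443,.0989,.0885],101.1);go([.4534,.0371,.17],131.1)
E
```

```text
{'t': 34.2833, 'q': [-0.0307, 0.3559, -0.3816, 2.171, 0.2158, 0.6504, -0.3636], 'eef_pos': [0.4431, 0.0989, 0.0876], 'tool_rot': [-0.0002, 0.6331, 0.7741, -0.0003], 'contact_force': [-0.0842, -0.4403, -1.6568], 'gripper_width': 0.2548, 'grasp_force': 59.6485}
go [0.4443, 0.0989, 0.0885] [-0.2, 1.2, -0.9] [-0.0, 0.0, 0.3]
go [0.4534, 0.0371, 0.17] [-62.6, -2.2, -82.4] [-0.0, -0.0, -29.7]
```

Emit:
{"name": "step_arm", "arguments": {"increments": [[[-0.2,0,0,0,0,0,0],[-0.2,0,0,0,0,0,0],[-0.2,0,0,0,0,0,0],[-0.2,0,0,-10,0,0,0],[-0.2,0,0,-45,0,0,0],[-0.2,0,0,-82,0,0,0],[-0.2,-62,-2,-82,0,0,-30],[-0.2,-62,-2,-82,0,0,-30],[-0.2,-62,-2,-82,0,0,-30],[-0.2,-62,-2,-82,0,0,-30]]]}}

```text
t: 35.12
eef_pos: [0.4541, 0.0359, 0.1709]
tool_rot: [0.001, 0.43, 0.903, -0.0]
contact_force: [-0.7, -0.1, -0.5]
gripper_width: 0.399
grasp_force: 0.0
```

Emit:
{"name": "step_arm", "arguments": {"increments": [[[-0.2,0,0,0,0,0,0],[-0.2,0,0,0,0,0,0],[-0.2,0,0,0,0,0,0]]]}}

```text
t: 35.37
eef_pos: [0.4538, 0.0381, 0.1702]
tool_rot: [0.0, 0.433, 0.902, 0.0]
contact_force: [0.3, -0.3, -0.2]
gripper_width: 0.402
grasp_force: 0.0
```

```bash
cat >> h.py <<'E'
def foot(c,X):
    hsv=cv2.cvtColor(c["image"],cv2.COLOR_RGB2HSV)
    m=cv2.morphologyEx(cv2.inRange(hsv,(13,80,60),(34,255,255)),cv2.MORPH_OPEN,np.ones((3,3)));P=proj(c,X)
    n,l,s,ce=cv2.connectedComponentsWithStats(m)
    for i in range(1,n):
        if s[i,4]>100 and np.hypot(*(ce[i]-P))<60: print(s[i],ce[i].round(1),P.round(1))
E
python3 - <<'E'
from h import *
st();go([.4534,.0371,.084],131.1)
foot(cam("wrist"),[.4443,.0989,.084])
E
```

```text
{'t': 35.3667, 'q': [0.1848, 0.227, -0.4562, 2.0994, 0.1334, 0.8417, 0.3256], 'eef_pos': [0.4538, 0.0381, 0.1702], 'tool_rot': [0.0002, 0.4327, 0.9015, 0.0001], 'contact_force': [0.3491, -0.3226, -0.2166], 'gripper_width': 0.402, 'grasp_force': 0.0}
go [0.4534, 0.0371, 0.084] [-0.5, -0.9, 86.2] [0.0, 0.0, -2.4]
[ 325   90   69   69 3751] [359.  123.4] [361.7 127.5]
```

Emit:
{"name": "step_arm", "arguments": {"increments": [[[-0.2,0,-1,40,0,0,0],[-0.2,0,-1,75,0,0,0],[-0.2,0,-1,86,0,0,0],[-0.2,0,-1,86,0,0,0],[-1,0,-1,86,0,0,0],[-1,0,-1,86,0,0,0],[-1,0,-1,86,0,0,0],[-1,0,-1,86,0,0,0],[-1,0,-1,86,0,0,0]]], "force": 40}}

```text
t: 36.17
eef_pos: [0.4535, 0.037, 0.085]
tool_rot: [0.001, 0.431, 0.902, 0.0]
contact_force: [-2.8, -1.1, 7.3]
gripper_width: 0.174
grasp_force: 40.4
```

Emit:
{"name": "step_arm", "arguments": {"increments": [[[-1,14,1,0,0,0,6],[-1,28,3,0,0,0,12],[-1,42,7,0,0,0,18],[-1,55,13,0,0,0,25],[-1,67,20,0,0,0,31],[-1,79,28,0,0,0,37],[-1,89,37,0,0,0,43],[-1,97,48,0,0,0,50],[-1,104,58,0,0,0,56],[-1,106,61,0,0,0,58]]]}}

```text
t: 37.0
eef_pos: [0.4314, 0.1624, 0.0849]
tool_rot: [-0.002, 0.815, 0.579, -0.0]
contact_force: [-14.5, 4.5, 17.1]
gripper_width: 0.172
grasp_force: 41.9
```

Emit:
{"name": "step_arm", "arguments": {"increments": [[[-1,0,0,0,0,0,0],[-1,0,0,0,0,0,0],[-0.2,0,0,0,0,0,0],[-0.2,0,0,0,0,0,0],[-0.2,0,0,0,0,0,0],[-0.2,0,0,-40,0,0,0],[-0.2,0,0,-80,0,0,0],[-0.2,0,0,-120,0,0,0],[-0.2,0,0,-155,0,0,0],[-0.2,0,0,-155,0,0,0]]]}}

```text
t: 37.83
eef_pos: [0.438, 0.1595, 0.2461]
tool_rot: [0.001, 0.815, 0.579, 0.006]
contact_force: [1.6, 0.4, 0.9]
gripper_width: 0.4
grasp_force: 0.0
```

```bash
python3 - <<'E'
from h import *
o=st();c=cam("wrist","w11");ax=np.array([.5473,.1191])
for k in range(4):
    a=np.radians(191.1-60*k);X=[*(ax+.105*np.array([np.cos(a),np.sin(a)])),.084];print(k);foot(c,X)
b=cam("top","t2")
for k in(1,2,3):
    a=np.radians(191.1-60*k);X=[*(ax+.105*np.array([np.cos(a),np.sin(a)])),.1];u,v=proj(b,X).round().astype(int);print(k,u,v,cv2.cvtColor(b["image"],cv2.COLOR_RGB2HSV)[v,u])
# pose of crank at stop: measured TCP there (.5414,.2097)
go([.5414,.2097,.34],101.1); go([.5414,.2097,.258],101.1)
E
```

```text
{'t': 37.8333, 'q': [-0.2575, 0.1212, -0.2446, 2.0132, 0.0365, 0.998, -0.8544], 'eef_pos': [0.438, 0.1595, 0.2461], 'tool_rot': [0.0015, 0.815, 0.5794, 0.0064], 'contact_force': [1.5539, 0.3766, 0.9013], 'gripper_width': 0.3999, 'grasp_force': 0.0}
0
1
[290  95  20  18 166] [299.8 103.4] [342.3 125.6]
[317  98  22  45 564] [326.2 118.8] [342.3 125.6]
2
3
1 267 230 [16 61 88]
2 260 194 [120   5 187]
3 286 171 [ 18  92 141]
go [0.5414, 0.2097, 0.34] [83.9, 83.6, -98.9] [0.2, -0.1, -30.3]
go [0.5414, 0.2097, 0.258] [83.7, 83.3, -16.9] [0.2, -0.1, -30.3]
```

Emit:
{"name": "step_arm", "arguments": {"increments": [[[1,0,0,-40,0,0,-7],[1,0,0,-80,0,0,-14],[1,0,0,-110,0,0,-21],[1,84,84,-110,0,0,-28],[1,84,84,-110,0,0,-30],[1,84,84,-110,0,0,-30],[1,84,84,-110,0,0,-30],[1,84,84,-110,0,0,-30],[1,84,84,-110,0,0,-30]]]}}

```text
t: 38.68
eef_pos: [0.54, 0.2093, 0.3469]
tool_rot: [-0.001, 0.637, 0.771, -0.002]
contact_force: [-0.5, -0.6, -0.3]
gripper_width: 0.999
grasp_force: 0.0
```

```bash
python3 - <<'E'
from h import *
o=st();c=cam("wrist","w12");go([.5414,.2097,.258],101.1)
g=cv2.cvtColor(c["image"],cv2.COLOR_RGB2GRAY);u,v=proj(c,[.5414,.2097,.292]).round().astype(int);print(u,v)
m=(g[v-40:v+40,u-40:u+40]<40).astype(np.uint8);n,l,s,ce=cv2.connectedComponentsWithStats(m)
for i in range(1,n):
    if s[i,4]>50: print(s[i],ce[i]+[u-40,v-40])
print(proj(c,[.5414,.2097,.24]),"wheel",proj(c,[.5813,.2184,.24]))
ax=np.array([.5473,.1191])
for k in range(4):
    a=np.radians(191.1-60*k);X=[*(ax+.105*np.array([np.cos(a),np.sin(a)])),.084];print(k,proj(c,X));foot(c,X)
E
```

```text
{'t': 38.6833, 'q': [-0.2655, 0.2488, -0.2606, 1.6232, 0.0658, 1.2817, -0.3476], 'eef_pos': [0.54, 0.2093, 0.3469], 'tool_rot': [-0.0008, 0.6369, 0.771, -0.0015], 'contact_force': [-0.5261, -0.6182, -0.2658], 'gripper_width': 0.9993, 'grasp_force': 0.0}
go [0.5414, 0.2097, 0.258] [0.3, 1.8, 89.6] [-0.1, 0.0, -0.2]
320 215
[ 26   7  25  42 845] [318.15857988 202.98579882]
[319.45572129 192.71069647] wheel [370.6210631  191.49211141]
0 [231.93606201 225.7350951 ]
1 [267.85409811 158.39309026]
[271  97  25  22 216] [281.4 107. ] [267.9 158.4]
[228 113  21  23 135] [239.7 123.2] [267.9 158.4]
[250 136  22  24 220] [258.9 146.5] [267.9 158.4]
2 [351.06491293 158.04490894]
3 [388.55744549 225.23976862]
```

Emit:
{"name": "step_arm", "arguments": {"increments": [[[1,0,2,40,0,0,0],[1,0,2,75,0,0,0],[1,0,2,88,0,0,0],[1,0,2,88,0,0,0],[1,0,2,88,0,0,0],[-1,0,2,88,0,0,0],[-1,0,2,88,0,0,0],[-1,0,2,88,0,0,0],[-1,0,2,88,0,0,0],[-1,0,2,88,0,0,0]]], "force": 50}}

```text
t: 39.57
eef_pos: [0.5429, 0.2104, 0.2615]
tool_rot: [0.0, 0.637, 0.771, 0.0]
contact_force: [-0.5, 0.2, -0.9]
gripper_width: 0.3
grasp_force: 0.0
```

Emit:
{"name": "step_arm", "arguments": {"increments": [[[-1,0,0,0,0,0,0],[-1,0,0,0,0,0,0],[-1,0,0,0,0,0,0],[-1,0,0,0,0,0,0]]]}}

```text
t: 39.9
eef_pos: [0.5414, 0.2102, 0.2616]
tool_rot: [-0.001, 0.637, 0.771, -0.001]
contact_force: [-7.2, -1.2, 7.3]
gripper_width: 0.193
grasp_force: 48.9
```

```bash
python3 - <<'E'
from h import *
circ([.5823,.2175],190.5,range(-18,-181,-18))
circ([.5823,.2175],10.5,range(-18,-181,-18))
E
```

```text
{'t': 39.9, 'q': [-0.2685, 0.3109, -0.2609, 1.7362, 0.0878, 1.1081, -0.3664], 'eef_pos': [0.5414, 0.2102, 0.2616], 'tool_rot': [-0.0006, 0.6366, 0.7712, -0.001], 'contact_force': [-7.1623, -1.1675, 7.2607], 'gripper_width': 0.1931, 'grasp_force': 48.8897}
measured r,ang 41.56817402787314 -169.8869596422045
-18 [13.0, 2.2]
-36 [24.6, 8.2]
-54 [33.9, 17.6]
-72 [39.7, 29.3]
-90 [41.7, 42.3]
-108 [39.5, 55.3]
-126 [33.5, 66.9]
-144 [24.1, 76.2]
-162 [12.4, 82.0]
-180 [-0.6, 84.0]
{'t': 39.9, 'q': [-0.2685, 0.3109, -0.2609, 1.7362, 0.0878, 1.1081, -0.3664], 'eef_pos': [0.5414, 0.2102, 0.2616], 'tool_rot': [-0.0006, 0.6366, 0.7712, -0.001], 'contact_force': [-7.1623, -1.1675, 7.2607], 'gripper_width': 0.1931, 'grasp_force': 48.8897}
measured r,ang 41.56817402787314 -169.8869596422045
-18 [-13.0, -2.2]
-36 [-24.6, -8.2]
-54 [-33.9, -17.6]
-72 [-39.7, -29.3]
-90 [-41.7, -42.3]
-108 [-39.5, -55.3]
-126 [-33.5, -66.9]
-144 [-24.1, -76.2]
-162 [-12.4, -82.0]
-180 [0.6, -84.0]
```

Emit:
{"name": "step_arm", "arguments": {"increments": [[[-1,13,2,0,0,0,0],[-1,25,8,0,0,0,0],[-1,34,18,0,0,0,0],[-1,40,29,0,0,0,0],[-1,42,42,0,0,0,0],[-1,40,55,0,0,0,0],[-1,34,67,0,0,0,0],[-1,24,76,0,0,0,0],[-1,12,82,0,0,0,0],[-1,0,84,0,0,0,0]]]}}

```text
t: 40.73
eef_pos: [0.6239, 0.2263, 0.2616]
tool_rot: [-0.001, 0.637, 0.771, -0.001]
contact_force: [-10.6, 0.9, 9.4]
gripper_width: 0.188
grasp_force: 49.8
```

Emit:
{"name": "step_arm", "arguments": {"increments": [[[-1,-13,-2,0,0,0,0],[-1,-25,-8,0,0,0,0],[-1,-34,-18,0,0,0,0],[-1,-40,-29,0,0,0,0],[-1,-42,-42,0,0,0,0],[-1,-40,-55,0,0,0,0],[-1,-34,-67,0,0,0,0],[-1,-24,-76,0,0,0,0],[-1,-12,-82,0,0,0,0],[-1,0,-84,0,0,0,0]]]}}

```text
t: 41.57
eef_pos: [0.5416, 0.2084, 0.2616]
tool_rot: [0.001, 0.638, 0.77, -0.001]
contact_force: [-0.5, -2.3, 4.7]
gripper_width: 0.195
grasp_force: 49.5
```

```bash
python3 - <<'E'
from h import *
circ([.5823,.2175],190.5,[])
E
```

```text
{'t': 41.5667, 'q': [-0.2611, 0.3104, -0.2681, 1.7373, 0.093, 1.1081, -0.3706], 'eef_pos': [0.5416, 0.2084, 0.2616], 'tool_rot': [0.0007, 0.6375, 0.7704, -0.0013], 'contact_force': [-0.5171, -2.2849, 4.6856], 'gripper_width': 0.1949, 'grasp_force': 49.5403}
measured r,ang 41.7365575940145 -167.39057654610383
```

Emit:
{"name": "step_arm", "arguments": {"increments": [[[-1,13,2,0,0,0,0],[-1,25,8,0,0,0,0],[-1,34,18,0,0,0,0],[-1,40,29,0,0,0,0],[-1,42,42,0,0,0,0],[-1,40,55,0,0,0,0],[-1,34,67,0,0,0,0],[-1,24,76,0,0,0,0],[-1,12,82,0,0,0,0],[-1,0,84,0,0,0,0]]]}}

```text
t: 42.4
eef_pos: [0.6239, 0.2267, 0.2616]
tool_rot: [-0.002, 0.636, 0.771, -0.001]
contact_force: [-11.4, -0.1, 11.9]
gripper_width: 0.192
grasp_force: 50.4
```

Emit:
{"name": "step_arm", "arguments": {"increments": [[[-1,-13,-2,0,0,0,0],[-1,-25,-8,0,0,0,0],[-1,-34,-18,0,0,0,0],[-1,-40,-29,0,0,0,0],[-1,-42,-42,0,0,0,0],[-1,-40,-55,0,0,0,0],[-1,-34,-67,0,0,0,0],[-1,-24,-76,0,0,0,0],[-1,-12,-82,0,0,0,0],[-1,0,-84,0,0,0,0]]]}}

```text
t: 43.23
eef_pos: [0.5415, 0.2086, 0.2616]
tool_rot: [0.0, 0.637, 0.77, -0.001]
contact_force: [-1.0, -1.9, 6.6]
gripper_width: 0.198
grasp_force: 50.0
```

Emit:
{"name": "step_arm", "arguments": {"increments": [[[-1,0,0,0,0,0,0],[-1,0,0,0,0,0,0],[-1,0,0,0,0,0,0]]]}}

```text
t: 43.48
eef_pos: [0.5411, 0.2122, 0.2616]
tool_rot: [-0.001, 0.636, 0.772, -0.0]
contact_force: [-7.2, 1.3, 9.2]
gripper_width: 0.194
grasp_force: 50.3
```

```bash
python3 - <<'E'
from h import *
circ([.5823,.2175],190.5,[])
E
```

```text
{'t': 43.4833, 'q': [-0.2556, 0.313, -0.2801, 1.7347, 0.0929, 1.1081, -0.372], 'eef_pos': [0.5411, 0.2122, 0.2616], 'tool_rot': [-0.0012, 0.6359, 0.7717, -0.0001], 'contact_force': [-7.2336, 1.29, 9.232], 'gripper_width': 0.1937, 'grasp_force': 50.2617}
measured r,ang 41.52471746817947 -172.6322102627893
```

Emit:
{"name": "step_arm", "arguments": {"increments": [[[1,0,0,0,0,0,0],[1,0,0,0,0,0,0],[1,0,0,0,0,0,0],[1,0,0,0,0,0,0],[1,0,0,-40,0,0,0],[1,0,0,-80,0,0,0],[1,0,0,-110,0,0,0],[1,-100,-10,-130,0,0,0],[1,-100,-10,-130,0,0,0],[1,-100,-10,-130,0,0,0]]]}}

```text
t: 44.32
eef_pos: [0.553, 0.1045, 0.3923]
tool_rot: [0.002, 0.639, 0.769, 0.0]
contact_force: [0.3, -1.0, 0.2]
gripper_width: 0.999
grasp_force: 0.0
```

Emit:
{"name": "step_arm", "arguments": {"increments": [[[1,-80,-40,0,0,0,0],[1,-80,-40,0,0,0,0],[1,-80,-40,0,0,0,0],[1,-80,-40,0,0,0,0],[1,-80,-40,0,0,0,0],[1,-80,-40,0,0,0,0]]]}}

```text
t: 44.82
eef_pos: [0.5278, 0.0255, 0.3907]
tool_rot: [-0.0, 0.636, 0.772, 0.0]
contact_force: [0.5, 0.1, 0.0]
gripper_width: 1.002
grasp_force: 0.0
```

```bash
python3 - <<'E'
from h import *
st();ax=np.array([.5473,.1191])
for n in("wrist","top","scene"):
    c=cam(n,"fin_"+n);hsv=cv2.cvtColor(c["image"],cv2.COLOR_RGB2HSV);print(n)
    for k in range(6):
        a=np.radians(191.1-60*k);X=[*(ax+.105*np.array([np.cos(a),np.sin(a)])),.084];P=proj(c,X);u,v=P.round().astype(int)
        r=12 if n!="wrist" else 20
        if not(r<u<640-r and r<v<400-r): print(k,P,"out");continue
        h=hsv[v-r:v+r,u-r:u+r];m=(h[:,:,0]>12)&(h[:,:,0]<36)&(h[:,:,1]>45)
        yx=np.argwhere(m);print(k,P.round(1),m.sum(),(yx.mean(0)[::-1]+[u-r,v-r]).round(1) if len(yx) else "")
    u,v=proj(c,[.5411,.2122,.292]).round().astype(int);print("crank",u,v,hsv[v,u] if 0<=u<640 and 0<=v<400 else "out")
E
```

```text
{'t': 44.8167, 'q': [-0.0125, 0.1282, -0.1721, 1.6708, 0.0218, 1.3444, 0.004], 'eef_pos': [0.5278, 0.0255, 0.3907], 'tool_rot': [-0.0002, 0.636, 0.7717, 0.0003], 'contact_force': [0.5356, 0.104, 0.0277], 'gripper_width': 1.0017, 'grasp_force': 0.0}
wrist
0 [265.1  87.4] 0 
1 [304.0548259    9.94909592] out
2 [388.87892897   9.69721375] out
3 [424.6  87. ] 986 [424.1  88.8]
4 [381.  155.8] 45 [396.4 172.9]
5 [305.7 156. ] 15 [287.8 174. ]
crank 396 -84 out
top
0 [301.5 240.7] 129 [310.3 237.6]
1 [267.6 229.7] 247 [266.8 230.1]
2 [260.6 195.1] 9 [263.7 200.2]
3 [286.9 171.6] 373 [289.9 170.8]
4 [320.4 182.1] 575 [319.5 181.5]
5 [328.  216.5] 576 [327.5 215.5]
crank 249 201 [160  33  23]
scene
0 [311.  193.8] 117 [307.9 187. ]
1 [338.6 183.6] 412 [338.6 181.1]
2 [364.6 197.4] 159 [364.6 201.7]
3 [364. 223.] 217 [363.6 226.3]
4 [335.2 234.5] 2 [334.5 235.5]
5 [308.3 219.1] 5 [297.6 227. ]
crank 360 150 [  9 100  97]
```

Emit:
{"name": "step_arm", "arguments": {"increments": [[[1,70,-60,0,0,0,0],[1,70,-60,0,0,0,0],[1,70,-60,0,0,0,0],[1,70,-60,0,0,0,0],[1,70,-60,0,0,0,0],[1,70,-60,0,0,0,0]]]}}

```text
t: 45.47
eef_pos: [0.4562, 0.0809, 0.3908]
tool_rot: [0.0, 0.637, 0.771, 0.0]
contact_force: [0.7, -1.1, 1.3]
gripper_width: 0.999
grasp_force: 0.0
```

```bash
python3 - <<'E'
from h import *
st();ax=np.array([.5473,.1191]);c=cam("wrist","fin2");hsv=cv2.cvtColor(c["image"],cv2.COLOR_RGB2HSV)
for k in(0,1,2,3):
    a=np.radians(191.1-60*k);X=[*(ax+.105*np.array([np.cos(a),np.sin(a)])),.084];P=proj(c,X);u,v=P.round().astype(int);r=22
    h=hsv[max(0,v-r):v+r,u-r:u+r];m=(h[:,:,0]>12)&(h[:,:,0]<36)&(h[:,:,1]>45);yx=np.argwhere(m);print(k,P.round(1),m.sum(),yx.mean(0)[::-1]+[u-r,max(0,v-r)] if len(yx) else "")
E
```

```text
{'t': 45.4667, 'q': [-0.0778, 0.0127, -0.2337, 1.7954, 0.0034, 1.3336, -0.1226], 'eef_pos': [0.4562, 0.0809, 0.3908], 'tool_rot': [0.0002, 0.637, 0.7709, 0.0], 'contact_force': [0.665, -1.128, 1.3371], 'gripper_width': 0.9992, 'grasp_force': 0.0}
0 [310.6 139.2] 0 
1 [350.4  68.3] 1109 [349.96934175  66.59062218]
2 [431.4  67.9] 276 [420.56884058  71.5942029 ]
3 [463.4 138.5] 1059 [465.1605288  139.82152975]
```

Stations 1 and 3 show blanks at the right places. Station 2 also holds one, partly hidden by the ram, and the front nest is empty. I hand in.

```bash
python3 -c "
from station import bot
print(bot.hand_in())"
```

```text
the job is handed in; nothing more can be done
None
```

The job is handed in (no verdict was returned): all three brass blanks are in the dial at stations 1 to 3, though the one at station 2 was partly hidden by the ram in the final check; the front nest is empty, and the handwheel is two turns down from the top stop and released.

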